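# Stock the machine's spare-roller drawer and scrap the broken rollers

### The arm

A 7-joint arm with a two-finger parallel gripper is mounted at the origin on the work surface. World frame = base frame: x ahead of the robot, y to its left, z up, the work surface at z = 0. Lengths are in m, angles in rad, forces in N, time in s.
With the tool pointing down it reaches from about 0.35 to 0.9 m from the base axis. Payload 8.1 kg.
Tool frame: the origin (TCP) lies on the centre line of the jaws, within the pads' length; the fingertips stand 14 mm ahead of it and the grasp point (between the pads) lies 5 mm behind it (arm.tip_reach is the distance from the TCP to the fingertips, in m); z points along the fingers, y is the direction in which the jaws open and shut (so a half turn about z gives the same grasp; the last joint's range is limited). The gripper opens to 92 mm and grips with 3 to 60 N. Pads are 19 mm wide; open, the fingers measure 130 mm over their backs; the gripper's body (75 mm by 190 mm) begins 47 mm behind the grasp point.
Start: joints at [1.168, 0.434, 0.025, 1.573, -0.012, 1.134, -0.075], TCP at [0.185, -0.597, 0.241] pointing down, gripper open.
Joint ranges: [-2.62, 2.62], [-0.44, 2.09], [-1.27, 1.32], [0.08, 2.57], [-1.32, 4.46], [0.12, 2], [-2.74, 2.74]. Speed limits (rad/s): [2.22, 2.22, 3.01, 3.01, 3.14, 3.14, 3.14].

### API

Orientations are given as a rotation vector (axis times angle).
In Python, from cell import sensors, vision, arm, nets gives the robot as it stands.
- The arm moves only by the shell command python3 -m handwheel 'ROWS' [FORCE]. ROWS is JSON, a list of rows, each an object of numbers: "tx", "ty", "tz": the shift along the tool's x, y, z in cm; "wx", "wy", "wz": the turn, a rotation vector about the tool's x, y, z in degrees; "claw": the opening, from 0 (shut) to 1 (fully open). A call has 1 to 12 rows; each row is the pose to reach, as a shift and turn from the pose commanded when the call began, along the tool's axes at that moment; what a row does not reach only later rows make up. A row lasts 1/12 s, in which the tool goes at most 41.7 mm and 7.16 degrees, less where a joint would pass 70% of its speed; a pose out of reach is approached as far as the arm can. A call with a gripper value outside its range is refused whole. The fingers move at their own pace and stop on an object; FORCE is the grip in N (left out, the last holds). Time passes only in rows, so rows that repeat a pose let the fingers close. It gives the time, the measured TCP pose, the force and the opening at its end, in the units of the state.
- sensors.observe(): the state, without advancing time (a new reading comes with each control period).
- vision.get_image(name): name is "scene" or "top"; returns (picture, depth): 384x512x3 uint8, blue, green, red; 384x512 float32, m along the optical axis (not along the pixel's ray), 0 where there is no reading.
- vision.camera_model(name): a dict with "K" (3x3 intrinsics, pixels), "xyz" and "attitude" of the camera in the world. Camera axes: x right, y down, z forward; pixel columns grow to the right and rows downward; lengths in m; the calibration is good to about 2 mm. A picture is of the moment at which its call begins. camera_model takes no time and is no camera call.
- arm.sign_off(): hands the job in, once; it reports no verdict.
Trained networks look in the newest picture that a camera, given by its name, has taken for a name from the list of things; names that differ only in an ending like _2 or _b are one class to them, and where a whole thing is asked for, a point or a joint stands for the part that bears it (a point fixed in the world has none). Each returns a list of dicts, best first, with "score" (0 to 1); they miss things now and then, are a little off and sometimes report something else, mostly with a low value. They report only what shows in the picture. A call takes as long as a camera call. They do not tell look-alikes from the thing itself.
- nets.cut_out(label, camera): "region" (384x512 bool, what is visible of it) and "uv" ([column, row] in pixels, amid what is visible of it).
The state is a dict: "clock": time; "joints": joint angles; "dq": joint speeds; "joint_efforts": joint torques, N m; "position": TCP position; "ee_rot": TCP orientation; "force": force on the tool from outside, world axes, zero at the start; "ft_torque": the same for the moment, N m; "width": opening from 0.0 (shut) to 1.0 (fully open).
Only numpy, scipy, OpenCV 4.12 (cv2) and the standard library are available. Lean on these libraries where they do the work, as an engineer would, in place of code of your own. Each camera call takes 0.05 s, during which the arm holds its last target.

### The job

Pull the drawer of the machine base all the way out to its stop, then lay every good roller cartridge from the bench in it, and put every cartridge whose roller is snapped off in the black scrap bin. When all are sorted, push the drawer fully home and let go; do not knock over or shove aside the bottle, jar, mug and tools lying about.

Things in the scene. Friction and masses are not known exactly. Their poses are not given: they have to be found in the camera images.
- good1: Grey roller cartridge, 85 (x) x 40 (y) x 42 high, 0.18 kg: 24 high flat-sided frame, a cheek at each end (8 thick, 42 high), a dark rubber roller of 28 diameter along x between them (top at 42). Origin: centre of underside. Lies roller up; grip across the 40 mm width. May be absent. GOOD: the roller runs the full 69 mm from cheek to cheek.
- good2: Grey roller cartridge, 85 (x) x 40 (y) x 42 high, 0.18 kg: 24 high flat-sided frame, a cheek at each end (8 thick, 42 high), a dark rubber roller of 28 diameter along x between them (top at 42). Origin: centre of underside. Lies roller up; grip across the 40 mm width. May be absent. GOOD: the roller runs the full 69 mm from cheek to cheek.
- good3: Grey roller cartridge, 85 (x) x 40 (y) x 42 high, 0.18 kg: 24 high flat-sided frame, a cheek at each end (8 thick, 42 high), a dark rubber roller of 28 diameter along x between them (top at 42). Origin: centre of underside. Lies roller up; grip across the 40 mm width. May be absent. GOOD: the roller runs the full 69 mm from cheek to cheek.
- good4: Grey roller cartridge, 85 (x) x 40 (y) x 42 high, 0.18 kg: 24 high flat-sided frame, a cheek at each end (8 thick, 42 high), a dark rubber roller of 28 diameter along x between them (top at 42). Origin: centre of underside. Lies roller up; grip across the 40 mm width. May be absent. GOOD: the roller runs the full 69 mm from cheek to cheek.
- bad1: Grey roller cartridge, 85 (x) x 40 (y) x 42 high, 0.18 kg: 24 high flat-sided frame, a cheek at each end (8 thick, 42 high), a dark rubber roller of 28 diameter along x between them (top at 42). Origin: centre of underside. Lies roller up; grip across the 40 mm width. REJECT: the roller is snapped off, a 26 mm stub is left at the -x end, the rest is empty.
- bad2: Grey roller cartridge, 85 (x) x 40 (y) x 42 high, 0.18 kg: 24 high flat-sided frame, a cheek at each end (8 thick, 42 high), a dark rubber roller of 28 diameter along x between them (top at 42). Origin: centre of underside. Lies roller up; grip across the 40 mm width. REJECT: the roller is snapped off, a 26 mm stub is left at the -x end, the rest is empty.
- drawer (a joint): Opening of the drawer in the front of the low grey machine base, in m: 0 = fully home, 0.220 = pulled out to its stop. May start slightly ajar. Slides with little force and stays where it is left.
- drawer_handle (a point): Centre of the drawer's dark bar handle, moving with the drawer: 12 diameter, 120 long (along y), 45 in front of the front panel, 85 above the bench. x points into the machine (drawer opens towards -x). The machine's top is 105 above the bench, so the bar can be pinched from above with the fingers about 35 apart.
- drawer_floor (a point): Middle of the FRONT edge of the drawer's inner floor (28 above the bench), moving with the drawer, axes as the handle. Inside x = 0 to 250, y = -110 to 110; walls 50 above the floor, 6 thick; front panel 12 thick, 62 above the floor. At the stop the floor from x = 0 to 210 lies clear of the machine. The opening is 65 high above this floor: anything standing higher jams.
- scrap_bin: Black open scrap bin on the robot's left, fixed: 170 (x) x 220 (y) x 70 high, walls and floor 5. Origin: centre of the underside.
- scrap_bin_in (a point): Centre of the scrap bin's inner floor, 5 above the bench, axes of the bin.
- spray_bottle: White spray bottle standing among the cartridges, 54 diameter x 153 high, origin under its centre. Leave alone.
- grease_jar: Jar, 64 diameter x 70 high, origin under its centre. Leave alone.
- mug: White mug, 80 diameter x 90 high, handle at +y, origin under its centre. Leave alone.
- screwdriver: Screwdriver lying along its x near the robot's right. Leave alone.
- wrench: Wrench lying along its x at the left of the machine. Leave alone.
Things that resemble listed ones, but are neither listed nor needed, are in the scene too. Leave any blue, pink or red look-alike of the good2 alone.

How it is judged:
On the way, in this order (a step that is already met when the one before it is completed fails the run):
1. the drawer is pulled out to its stop (within 6 mm) (value of joint drawer above 0.214 m), for 0.2 s.
2. every good cartridge lies in the drawer while it is out (x of good1 in the frame of drawer_floor between -0.003 and 0.253 m and y of good1 in the frame of drawer_floor between -0.113 and 0.113 m and z of good1 in the frame of drawer_floor between -0.01 and 0.06 m and x of good2 in the frame of drawer_floor between -0.003 and 0.253 m and y of good2 in the frame of drawer_floor between -0.113 and 0.113 m and z of good2 in the frame of drawer_floor between -0.01 and 0.06 m and x of good3 in the frame of drawer_floor between -0.003 and 0.253 m and y of good3 in the frame of drawer_floor between -0.113 and 0.113 m and z of good3 in the frame of drawer_floor between -0.01 and 0.06 m and x of good4 in the frame of drawer_floor between -0.003 and 0.253 m and y of good4 in the frame of drawer_floor between -0.113 and 0.113 m and z of good4 in the frame of drawer_floor between -0.01 and 0.06 m and value of joint drawer above 0.05 m), for 0.2 s.
At the end, for the whole second after the job is handed in: Every good cartridge present is at rest inside the drawer, every reject present is at rest inside the scrap bin, and the drawer is fully home (within 6 mm) (x of good1 in the frame of drawer_floor between -0.003 and 0.253 m and y of good1 in the frame of drawer_floor between -0.113 and 0.113 m and z of good1 in the frame of drawer_floor between -0.01 and 0.06 m and x of good2 in the frame of drawer_floor between -0.003 and 0.253 m and y of good2 in the frame of drawer_floor between -0.113 and 0.113 m and z of good2 in the frame of drawer_floor between -0.01 and 0.06 m and x of good3 in the frame of drawer_floor between -0.003 and 0.253 m and y of good3 in the frame of drawer_floor between -0.113 and 0.113 m and z of good3 in the frame of drawer_floor between -0.01 and 0.06 m and x of good4 in the frame of drawer_floor between -0.003 and 0.253 m and y of good4 in the frame of drawer_floor between -0.113 and 0.113 m and z of good4 in the frame of drawer_floor between -0.01 and 0.06 m and x of bad1 in the frame of scrap_bin_in between -0.085 and 0.085 m and y of bad1 in the frame of scrap_bin_in between -0.11 and 0.11 m and z of bad1 in the frame of scrap_bin_in between -0.01 and 0.065 m and x of bad2 in the frame of scrap_bin_in between -0.085 and 0.085 m and y of bad2 in the frame of scrap_bin_in between -0.11 and 0.11 m and z of bad2 in the frame of scrap_bin_in between -0.01 and 0.065 m and linear speed of each of good1, good2, good3, good4, bad1, bad2 below 0.03 m/s and value of joint drawer below 0.006 m); the robot touches nothing.
It fails at once if a bystander (bottle, jar, mug, screwdriver, wrench) is shoved more than 8 cm (distance of any of spray_bottle, screwdriver, wrench, grease_jar, mug from where it was at the start of the episode above 0.08 m).
It fails at once if the bottle, jar or mug is knocked over (angle between any of spray_bottle, grease_jar, mug's own z axis and vertical above 0.7 rad).
Of good1, good2, good3, good4 only 3 to 4 are there at a start; the rules pass over those that are not, and their reading is None.
At some moment in a run one of good1, good2, good3, good4, bad1, bad2 may be knocked a few centimetres aside while the robot is not near it.
Once in a run the grip may slacken for a moment while it holds something.
It also fails if it takes over 208 s, if anything falls off the work surface, if the arm or the gripper's body presses on something with over 40 N, if the wrist force passes 120 N, or if a joint passes its speed limit or range.

## Working session

There is one attempt and no reset: what is moved stays moved. The work goes in short steps, Python scripts to look and compute and a shell command to move; the robot and the scene stay as the last step left them, time stands still between calls to the robot, and variables do not carry over. Pictures are saved under pics/ and viewed, and the job is handed in when it is done.

```bash
ls; mkdir -p pics; python3 - <<'E'
from cell import sensors, vision, arm, nets
import cv2
print(sensors.observe())
for n in ("scene","top"):
    p,d=vision.get_image(n); cv2.imwrite(f"pics/{n}0.png",p); print(n,vision.camera_model(n))
E
```

```text
pics
{'clock': 0.0, 'joints': array([ 1.16837259,  0.43520028,  0.02498661,  1.57411971, -0.01155366,
        1.13399322, -0.07508551]), 'dq': array([-0.00071883, -0.00110713, -0.00042463,  0.00108649,  0.00026793,
       -0.00030773,  0.0006206 ]), 'joint_efforts': array([-4.66689471e-04, -6.67850733e+01,  9.84493196e-01, -3.14465082e+01,
       -6.07042154e-02,  4.26853937e-02,  8.03416060e-05]), 'position': array([ 0.18437191, -0.59666457,  0.23995049]), 'ee_rot': array([-3.10486619e+00, -4.68898068e-01,  6.62111323e-04]), 'force': array([0.53284619, 0.3905605 , 0.67279295]), 'ft_torque': array([-0.01272651,  0.03171331,  0.04080966]), 'width': 1.0005434430768734}
scene {'K': array([[419.49155836,   0.        , 251.18526241],
       [  0.        , 419.49155836, 195.48954276],
       [  0.        ,   0.        ,   1.        ]]), 'xyz': array([1.32555164, 0.84603996, 1.22209975]), 'attitude': array([-0.88186752, -2.50632541,  1.08432405])}
top {'K': array([[398.25781511,   0.        , 249.4476814 ],
       [  0.        , 398.25781511, 194.1301776 ],
       [  0.        ,   0.        ,   1.        ]]), 'xyz': array([ 0.37388014, -0.112833  ,  1.38982334]), 'attitude': array([-2.15142415,  2.13550813, -0.13341428])}
```

View pics/top0.png

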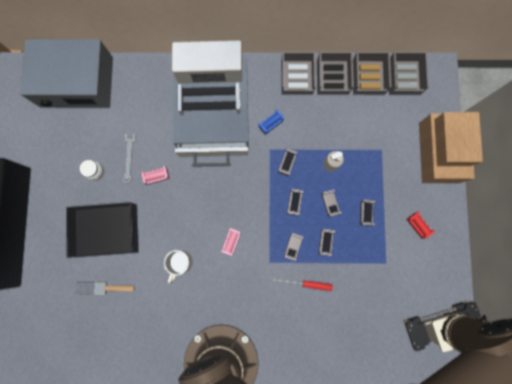

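View pics/scene0.png

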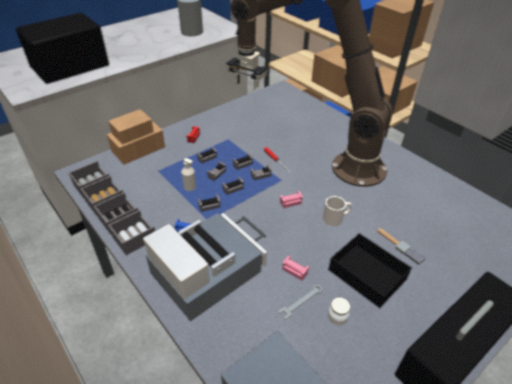

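```bash
cat > h.py <<'E'
from cell import sensors, vision, arm, nets
import cv2, numpy as np
from scipy.spatial.transform import Rotation as R
def cam(n):
    c=vision.camera_model(n); return c['K'],R.from_rotvec(c['attitude']).as_matrix(),np.array(c['xyz'])
def pts(n,d):
    K,Rm,t=cam(n); v,u=np.mgrid[:384,:512]
    P=np.stack([(u-K[0,2])*d/K[0,0],(v-K[1,2])*d/K[1,1],d],-1)
    return P@Rm.T+t
def ray(n,u,v,z):
    K,Rm,t=cam(n); r=Rm@np.array([(u-K[0,2])/K[0,0],(v-K[1,2])/K[1,1],1]); return t+r*(z-t[2])/r[2]
def proj(n,p):
    K,Rm,t=cam(n); q=K@(Rm.T@(np.array(p)-t)); return q[:2]/q[2]
E
python3 - <<'E'
from h import *
p,d=vision.get_image('top'); P=pts('top',d); np.save('P0.npy',P)
cv2.imwrite('pics/mat.png',cv2.resize(p[140:270,265:390],None,fx=6,fy=4.6*6/4.6,interpolation=cv2.INTER_CUBIC)[:600*1] if 0 else cv2.resize(p[145:265,265:390],None,fx=5,fy=5,interpolation=cv2.INTER_CUBIC))
cv2.imwrite('pics/mach.png',cv2.resize(p[30:180,150:270],None,fx=4,fy=4,interpolation=cv2.INTER_CUBIC))
r=nets.cut_out('good1','top')
for o in r:
    m=o['region']; q=P[m]; q=q[(q[:,2]>0.012)]
    print(round(o['score'],2),np.round(o['uv']),m.sum(),q.mean(0).round(3) if len(q) else None)
    rr=cv2.minAreaRect((q[:,:2]*1000).astype(np.float32)); print('   ',np.round(rr[0]),np.round(rr[1]),round(rr[2],1), np.percentile(q[:,2],95).round(3))
for l in ('drawer_handle','scrap_bin','spray_bottle','grease_jar','mug','screwdriver','wrench','drawer'):
    for o in nets.cut_out(l,'top')[:1]:
        q=P[o['region']]; print(l,round(o['score'],2),o['uv'],q.min(0).round(3),q.max(0).round(3))
print(sensors.observe()['clock'])
E
```

```text
0.9 [420. 225.] 371 [ 0.457 -0.666  0.046]
    [ 440. -410.] [ 87. 603.] 4.3 0.045
0.84 [329. 243.] 320 [ 0.4   -0.352  0.039]
    [ 408. -246.] [261.  86.] 86.1 0.045
0.83 [364. 215.] 361 [ 0.5   -0.492  0.039]
    [ 462. -314.] [ 88. 431.] 12.1 0.045
0.68 [274. 125.] 319 [ 0.815 -0.167  0.043]
    [ 623. -123.] [ 83. 491.] 78.0 0.045
0.67 [287. 163.] 274 [ 0.67  -0.222  0.05 ]
    [ 544. -175.] [ 40. 363.] 69.6 0.044
0.64 [296. 197.] 295 [ 0.535 -0.247  0.04 ]
    [ 465. -205.] [ 62. 252.] 58.8 0.045
0.59 [231. 240.] 260 [ 0.4   -0.032  0.041]
    [384. -47.] [107.  80.] 44.4 0.044
0.58 [152. 177.] 311 [0.622 0.235 0.039]
    [527.  69.] [469.  82.] 59.9 0.045
drawer_handle 0.58 [206.8, 148.9] [ 0.374 -0.113 -0.003] [0.745 0.172 1.39 ]
scrap_bin 0.82 [102.6, 231.9] [ 0.344 -0.113 -0.007] [0.525 0.522 1.39 ]
spray_bottle 0.82 [331.5, 161.0] [ 0.374 -0.416  0.001] [ 0.698 -0.113  1.39 ]
grease_jar 0.89 [91.8, 171.5] [ 0.374 -0.113 -0.002] [0.671 0.498 1.39 ]
mug 0.56 [175.3, 261.3] [ 0.265 -0.113 -0.003] [0.374 0.179 1.39 ]
screwdriver 0.53 [295.9, 201.4] [ 0.374 -0.274 -0.002] [ 0.586 -0.113  1.39 ]
wrench 0.7 [129.5, 153.7] [ 0.617  0.321 -0.007] [0.775 0.357 0.014]
0.6
```

View pics/mat.png

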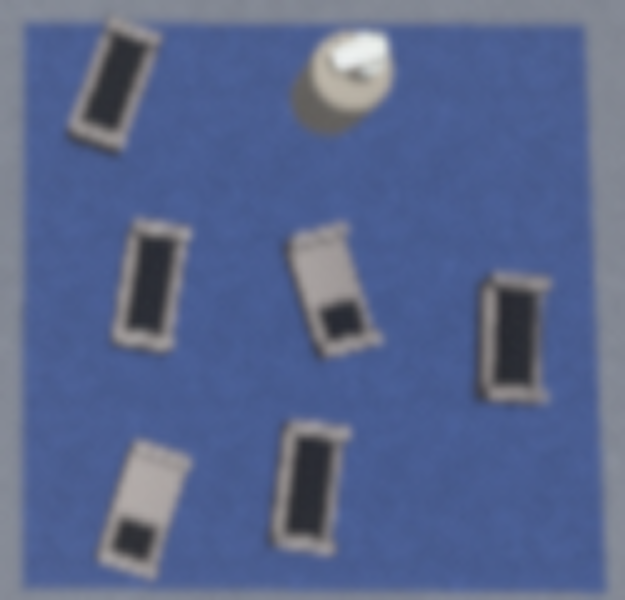

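View pics/mach.png

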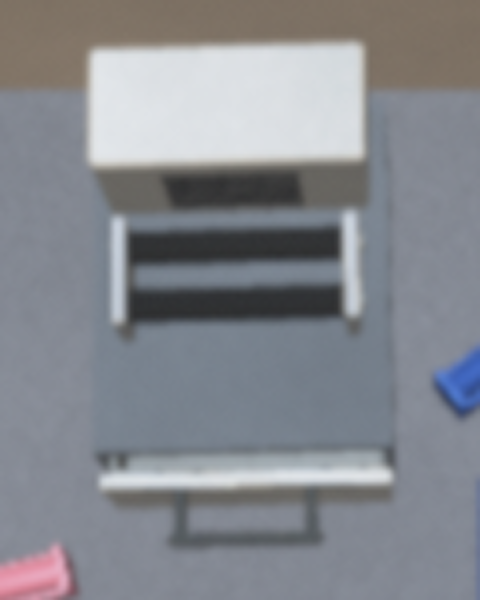

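```bash
cat >> h.py <<'E'
def carts(img=None,verbose=True):
    p,d=vision.get_image('top'); P=pts('top',d); ok=d>0
    m=(ok&(P[...,2]>0.016)&(P[...,2]<0.06)).astype(np.uint8)
    n,l,s,c=cv2.connectedComponentsWithStats(m,connectivity=8)
    out=[]
    for i in range(1,n):
        if 60<s[i,4]<700:
            q=P[l==i]; r=cv2.minAreaRect((q[:,:2]*1000).astype(np.float32))
            (w,h),a=r[1],r[2]
            if w<h: a+=90   # angle of long axis from +x
            a=(a+90)%180-90
            bgr=p[l==i].mean(0)
            out.append((np.round(c[i]),np.round(r[0]),np.round([w,h]),round(a,1),bgr.round()))
            if verbose: print(*out[-1])
    return p,d,P
E
python3 - <<'E'
from h import *
p,d,P=carts()
for u,v in [(196,165),(205,165),(211,165),(225,164)]: print(P[v-2:v+3,u,:].round(3).tolist())
print(ray('top',150+172/4,30+540/4,.085),ray('top',150+320/4,30+537/4,.085))
print('panel',ray('top',150+100/4,30+487/4,.09),ray('top',150+392/4,30+482/4,.09))
o=sensors.observe();print(R.from_rotvec(o['ee_rot']).as_matrix().round(3))
E
```

```text
[94. 91.] [925. 473.] [143. 288.] -46.4 [59. 58. 57.]
[299.  76.] [ 997. -262.] [114. 133.] -0.2 [103. 102. 103.]
[297.  67.] [1029. -262.] [24. 69.] -89.7 [187. 185. 182.]
[333.  67.] [1029. -392.] [26. 71.] -89.8 [59. 60. 62.]
[369.  67.] [1027. -521.] [72. 20.] 89.4 [ 82. 124. 152.]
[406.  68.] [1026. -652.] [73. 21.] 89.9 [138. 140. 137.]
[297.  77.] [ 991. -262.] [69. 21.] 89.2 [185. 184. 181.]
[333.  77.] [ 992. -391.] [21. 69.] -87.7 [62. 62. 64.]
[370.  77.] [ 991. -521.] [22. 70.] -89.5 [ 85. 125. 151.]
[406.  77.] [ 991. -651.] [71. 23.] 87.3 [140. 141. 138.]
[271. 122.] [ 822. -167.] [42. 86.] -52.0 [170.  99.  69.]
[428. 156.] [ 691. -714.] [255. 112.] 30.3 [58. 72. 89.]
[211. 145.] [737.  39.] [ 19. 217.] -86.9 [170. 164. 156.]
[287. 162.] [ 677. -224.] [40. 86.] -20.0 [97. 92. 92.]
[211. 155.] [699.  42.] [  3. 100.] -88.7 [108. 108. 109.]
[ 97. 173.] [636. 444.] [41. 64.] -30.0 [149. 151. 150.]
[155. 176.] [627. 237.] [41. 86.] -75.0 [160. 142. 203.]
[295. 202.] [ 536. -249.] [40. 85.] -9.2 [100.  94.  94.]
[331. 203.] [ 534. -373.] [85. 40.] 16.1 [128. 124. 127.]
[367
[... 610 characters left out ...]
2. 69.]
[[0.659, 0.086, 0.087], [0.654, 0.085, 0.092], [0.651, 0.085, 0.09], [0.649, 0.085, 0.086], [0.664, 0.099, -0.004]]
[[0.658, 0.055, 0.092], [0.655, 0.055, 0.088], [0.652, 0.055, 0.087], [0.648, 0.055, 0.088], [0.663, 0.066, 0.0]]
[[0.659, 0.035, 0.088], [0.655, 0.035, 0.088], [0.651, 0.035, 0.091], [0.649, 0.035, 0.085], [0.665, 0.045, -0.005]]
[[0.683, -0.005, -0.002], [0.66, -0.011, 0.085], [0.656, -0.012, 0.088], [0.652, -0.012, 0.089], [0.649, -0.012, 0.087]]
[0.65235716 0.09576946 0.085     ] [ 0.65559885 -0.02817712  0.085     ]
panel [0.69627098 0.1567155  0.09      ] [ 0.70179355 -0.08807652  0.09      ]
[[ 0.955  0.295  0.   ]
 [ 0.295 -0.955 -0.   ]
 [ 0.     0.    -1.   ]]
```

```bash
python3 -m handwheel '[{"tx":63.5,"ty":-46.4,"wz":-74.3,"claw":0.4},{"tx":63.5,"ty":-46.4,"wz":-74.3,"claw":0.4},{"tx":63.5,"ty":-46.4,"wz":-74.3,"claw":0.4},{"tx":63.5,"ty":-46.4,"wz":-74.3,"claw":0.4},{"tx":63.5,"ty":-46.4,"wz":-74.3,"claw":0.4},{"tx":63.5,"ty":-46.4,"wz":-74.3,"claw":0.4},{"tx":63.5,"ty":-46.4,"wz":-74.3,"claw":0.4},{"tx":63.5,"ty":-46.4,"wz":-74.3,"claw":0.4},{"tx":63.5,"ty":-46.4,"wz":-74.3,"claw":0.4},{"tx":63.5,"ty":-46.4,"wz":-74.3,"claw":0.4},{"tx":63.5,"ty":-46.4,"wz":-74.3,"claw":0.4},{"tx":63.5,"ty":-46.4,"wz":-74.3,"claw":0.4}]'
cat >> h.py <<'E'
def to(x,y,z,yaw=None):
    "print tool-axis shift to world target"
    o=sensors.observe(); Rm=R.from_rotvec(o['ee_rot']).as_matrix()
    t=Rm.T@(np.array([x,y,z])-o['position'])*100
    y0=np.degrees(np.arctan2(Rm[1,0],Rm[0,0]))
    wv=0
    if yaw is not None:
        a=np.radians(yaw); T=np.array([[np.cos(a),np.sin(a),0],[np.sin(a),-np.cos(a),0],[0,0,-1]])
        wv=np.degrees(R.from_matrix(Rm.T@T).as_rotvec())
    print('now',o['position'].round(4),'yaw',y0.round(1),'w',round(float(o['width']),3),'F',np.round(o['force'],1),'t',round(o['clock'],1),'tilt',Rm[2].round(3),'j7',round(o['joints'][6],2))
    print('txyz cm',t.round(2),'wxyz',np.round(wv,1),'dist rows',np.linalg.norm(t)/4.17)
E
python3 -c "
from h import *
to(.654,.034,.2,91.5)"
```

```text
now [ 0.1845 -0.5971  0.2408] yaw 17.2 w 0.999 F [0.6 1.2 0. ] t 0.7 tilt [ 0.  0. -1.] j7 -0.08
txyz cm [ 63.48 -46.44   4.07] wxyz [  0.    0.  -74.3] dist rows 18.88840997069766invalid input
```

```bash
python3 -m handwheel '[{"tx":30,"ty":-20,"wz":-40,"claw":0.4},{"tx":30,"ty":-20,"wz":-40,"claw":0.4}]'; python3 -m handwheel --help
```

```text
invalid input
invalid input: not JSON, or not a number
```

```bash
python3 -m handwheel '[{"tx":3,"ty":-2,"tz":0,"wx":0,"wy":0,"wz":-4,"claw":0.4},{"tx":6,"ty":-4,"tz":0,"wx":0,"wy":0,"wz":-8,"claw":0.4}]'
```

```text
clock: 0.82
position: [0.2287, -0.5419, 0.2405]
ee_rot: [3.066, 0.682, -0.002]
force: [1.8, -0.1, 0.3]
width: 0.9
```

```bash
python3 -c "
from h import *
to(.654,.034,.2,91.5)"; python3 -m handwheel '[{"tx":30,"ty":0,"tz":0,"wx":0,"wy":0,"wz":-40,"claw":0.4},{"tx":30,"ty":0,"tz":0,"wx":0,"wy":0,"wz":-40,"claw":0.4}]';python3 -c "
from h import *
to(.654,.034,.2,91.5)"
```

```text
now [ 0.2287 -0.5419  0.2405] yaw 25.1 w 0.9 F [ 1.8 -0.1  0.3] t 0.8 tilt [-0.001  0.    -1.   ] j7 -0.06
txyz cm [ 62.94 -34.13   3.96] wxyz [ -0.    0.1 -66.4] dist rows 17.19621143757322
clock: 0.98
position: [0.3058, -0.5048, 0.2412]
ee_rot: [2.954, 1.067, -0.001]
force: [0.5, -0.8, -0.2]
width: 0.758
now [ 0.3058 -0.5048  0.2412] yaw 39.7 w 0.758 F [ 0.5 -0.8 -0.2] t 1.0 tilt [-0.001  0.    -1.   ] j7 0.02
txyz cm [ 61.22 -19.2    4.08] wxyz [  0.    0.  -51.8] dist rows 15.417341779385257
```

All keys are required. Continue to above the handle.

```bash
python3 -m handwheel '[{"tx":61.2,"ty":-19.2,"tz":0,"wx":0,"wy":0,"wz":-51.8,"claw":0.4},{"tx":61.2,"ty":-19.2,"tz":0,"wx":0,"wy":0,"wz":-51.8,"claw":0.4},{"tx":61.2,"ty":-19.2,"tz":0,"wx":0,"wy":0,"wz":-51.8,"claw":0.4},{"tx":61.2,"ty":-19.2,"tz":0,"wx":0,"wy":0,"wz":-51.8,"claw":0.4},{"tx":61.2,"ty":-19.2,"tz":0,"wx":0,"wy":0,"wz":-51.8,"claw":0.4},{"tx":61.2,"ty":-19.2,"tz":0,"wx":0,"wy":0,"wz":-51.8,"claw":0.4},{"tx":61.2,"ty":-19.2,"tz":0,"wx":0,"wy":0,"wz":-51.8,"claw":0.4},{"tx":61.2,"ty":-19.2,"tz":0,"wx":0,"wy":0,"wz":-51.8,"claw":0.4},{"tx":61.2,"ty":-19.2,"tz":0,"wx":0,"wy":0,"wz":-51.8,"claw":0.4},{"tx":61.2,"ty":-19.2,"tz":0,"wx":0,"wy":0,"wz":-51.8,"claw":0.4},{"tx":61.2,"ty":-19.2,"tz":0,"wx":0,"wy":0,"wz":-51.8,"claw":0.4},{"tx":61.2,"ty":-19.2,"tz":0,"wx":0,"wy":0,"wz":-51.8,"claw":0.4}]';python3 -c "
from h import *
to(.654,.034,.2,91.5)"
```

```text
clock: 1.98
position: [0.5793, -0.0852, 0.2409]
ee_rot: [2.196, 2.246, 0.0]
force: [1.1, -0.9, 0.3]
width: 0.402
now [ 0.5793 -0.0852  0.2409] yaw 91.3 w 0.402 F [ 1.1 -0.9  0.3] t 2.0 tilt [-0.  0. -1.] j7 -0.1
txyz cm [11.75  7.73  4.09] wxyz [ 0.   0.  -0.2] dist rows 3.5129026351213017
```

```bash
python3 -m handwheel '[{"tx":11.7,"ty":7.7,"tz":2,"wx":0,"wy":0,"wz":0,"claw":0.4},{"tx":11.7,"ty":7.7,"tz":2,"wx":0,"wy":0,"wz":0,"claw":0.4},{"tx":11.7,"ty":7.7,"tz":2,"wx":0,"wy":0,"wz":0,"claw":0.4},{"tx":11.7,"ty":7.7,"tz":2,"wx":0,"wy":0,"wz":0,"claw":0.4},{"tx":11.7,"ty":7.7,"tz":5,"wx":0,"wy":0,"wz":0,"claw":0.4},{"tx":11.7,"ty":7.7,"tz":8,"wx":0,"wy":0,"wz":0,"claw":0.4},{"tx":11.7,"ty":7.7,"tz":10,"wx":0,"wy":0,"wz":0,"claw":0.4},{"tx":11.7,"ty":7.7,"tz":12,"wx":0,"wy":0,"wz":0,"claw":0.4},{"tx":11.7,"ty":7.7,"tz":12,"wx":0,"wy":0,"wz":0,"claw":0.4}]';python3 - <<'E'
from h import *
to(.654,.034,.08,91.5)
p,d=vision.get_image('scene'); u,v=proj('scene',[.654,.034,.1]).astype(int); print(u,v)
cv2.imwrite('pics/s1.png',cv2.resize(p[v-70:v+70,u-80:u+80],None,fx=4,fy=4,interpolation=cv2.INTER_CUBIC))
E
```

```text
clock: 2.73
position: [0.6503, 0.0312, 0.1164]
ee_rot: [-2.193, -2.244, 0.008]
force: [-0.5, -1.4, 0.1]
width: 0.399
now [0.6503 0.0312 0.1164] yaw 91.3 w 0.399 F [-0.5 -1.4  0.1] t 2.7 tilt [-0.001 -0.007 -1.   ] j7 -0.36
txyz cm [0.28 0.4  3.64] wxyz [-0.4  0.  -0.2] dist rows 0.8801653741301552
252 222
```

View pics/s1.png

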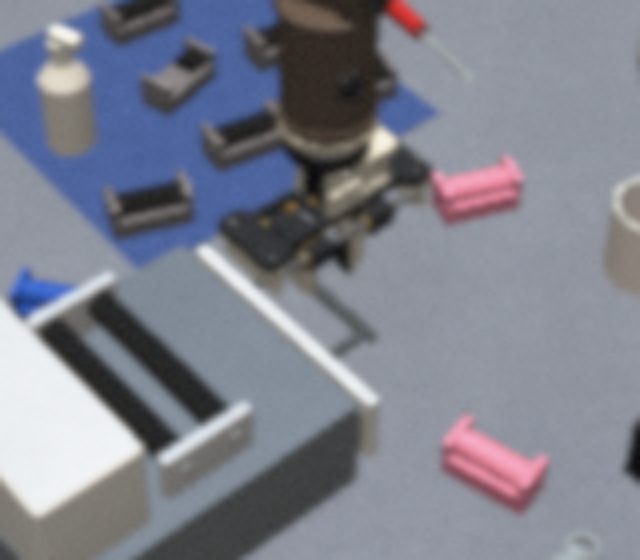

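```bash
python3 -m handwheel '[{"tx":0.3,"ty":0.4,"tz":0,"wx":0,"wy":0,"wz":0,"claw":0.4},{"tx":0.3,"ty":0.4,"tz":1.8,"wx":0,"wy":0,"wz":0,"claw":0.4},{"tx":0.3,"ty":0.4,"tz":3.5,"wx":0,"wy":0,"wz":0,"claw":0.4},{"tx":0.3,"ty":0.4,"tz":3.5,"wx":0,"wy":0,"wz":0,"claw":0.4},{"tx":0.3,"ty":0.4,"tz":3.5,"wx":0,"wy":0,"wz":0,"claw":0},{"tx":0.3,"ty":0.4,"tz":3.5,"wx":0,"wy":0,"wz":0,"claw":0},{"tx":0.3,"ty":0.4,"tz":3.5,"wx":0,"wy":0,"wz":0,"claw":0},{"tx":0.3,"ty":0.4,"tz":3.5,"wx":0,"wy":0,"wz":0,"claw":0},{"tx":0.3,"ty":0.4,"tz":3.5,"wx":0,"wy":0,"wz":0,"claw":0},{"tx":0.3,"ty":0.4,"tz":3.5,"wx":0,"wy":0,"wz":0,"claw":0}]' 25;python3 -c "
from h import *
to(.454,.034,.08,91.5)"
```

```text
clock: 3.62
position: [0.6572, 0.0351, 0.0869]
ee_rot: [2.196, 2.246, 0.002]
force: [-2.6, -0.9, 7.9]
width: 0.121
now [0.6572 0.0351 0.0869] yaw 91.3 w 0.121 F [-2.6 -0.9  7.9] t 3.6 tilt [ 0.     0.001 -1.   ] j7 -0.38
txyz cm [  0.35 -20.32   0.66] wxyz [ 0.1 -0.  -0.2] dist rows 4.876840521709021
```

```bash
python3 -m handwheel '[{"tx":0,"ty":-1,"tz":0,"wx":0,"wy":0,"wz":0,"claw":0},{"tx":0,"ty":-3,"tz":0,"wx":0,"wy":0,"wz":0,"claw":0},{"tx":0,"ty":-5,"tz":0,"wx":0,"wy":0,"wz":0,"claw":0},{"tx":0,"ty":-7,"tz":0,"wx":0,"wy":0,"wz":0,"claw":0},{"tx":0,"ty":-9,"tz":0,"wx":0,"wy":0,"wz":0,"claw":0},{"tx":0,"ty":-11,"tz":0,"wx":0,"wy":0,"wz":0,"claw":0},{"tx":0,"ty":-13,"tz":0,"wx":0,"wy":0,"wz":0,"claw":0},{"tx":0,"ty":-15,"tz":0,"wx":0,"wy":0,"wz":0,"claw":0},{"tx":0,"ty":-17,"tz":0,"wx":0,"wy":0,"wz":0,"claw":0},{"tx":0,"ty":-18.5,"tz":0,"wx":0,"wy":0,"wz":0,"claw":0},{"tx":0,"ty":-19,"tz":0,"wx":0,"wy":0,"wz":0,"claw":0},{"tx":0,"ty":-19,"tz":0,"wx":0,"wy":0,"wz":0,"claw":0}]' 40;python3 -c "
from h import *
to(.454,.034,.08,91.5)"
```

```text
clock: 4.62
position: [0.4661, 0.0296, 0.0867]
ee_rot: [2.195, 2.245, -0.001]
force: [-0.7, -3.3, 7.8]
width: 0.117
now [0.4661 0.0296 0.0867] yaw 91.3 w 0.117 F [-0.7 -3.3  7.8] t 4.6 tilt [-0.002  0.001 -1.   ] j7 -0.46
txyz cm [ 0.47 -1.2   0.67] wxyz [ 0.1  0.1 -0.2] dist rows 0.3490231390882029
```

```bash
python3 -m handwheel '[{"tx":0.1,"ty":-0.5,"tz":0,"wx":0,"wy":0,"wz":0,"claw":0},{"tx":0.1,"ty":-1,"tz":0,"wx":0,"wy":0,"wz":0,"claw":0},{"tx":0.1,"ty":-1.5,"tz":0,"wx":0,"wy":0,"wz":0,"claw":0},{"tx":0.1,"ty":-1.5,"tz":0,"wx":0,"wy":0,"wz":0,"claw":0}]';python3 -m handwheel '[{"tx":0,"ty":-0.5,"tz":0,"wx":0,"wy":0,"wz":0,"claw":0},{"tx":0,"ty":-1,"tz":0,"wx":0,"wy":0,"wz":0,"claw":0},{"tx":0,"ty":-1,"tz":0,"wx":0,"wy":0,"wz":0,"claw":0}]'
```

```text
clock: 4.95
position: [0.4521, 0.0292, 0.0867]
ee_rot: [2.196, 2.242, -0.001]
force: [-1.1, -7.9, 11.4]
width: 0.116
clock: 5.2
position: [0.4491, 0.0292, 0.087]
ee_rot: [2.193, 2.236, 0.016]
force: [26.4, -9.5, -23.9]
width: 0.118
```

```bash
python3 -m handwheel '[{"tx":0,"ty":0,"tz":0,"wx":0,"wy":0,"wz":0,"claw":0},{"tx":0,"ty":0.6,"tz":0,"wx":0,"wy":0,"wz":0,"claw":0},{"tx":0,"ty":0.6,"tz":0,"wx":0,"wy":0,"wz":0,"claw":0.4},{"tx":0,"ty":0.6,"tz":0,"wx":0,"wy":0,"wz":0,"claw":0.4},{"tx":0,"ty":0.6,"tz":0,"wx":0,"wy":0,"wz":0,"claw":0.4},{"tx":0,"ty":0.6,"tz":0,"wx":0,"wy":0,"wz":0,"claw":0.4},{"tx":0,"ty":0.6,"tz":-4,"wx":0,"wy":0,"wz":0,"claw":0.4},{"tx":0,"ty":0.6,"tz":-8,"wx":0,"wy":0,"wz":0,"claw":0.4},{"tx":0,"ty":0.6,"tz":-12,"wx":0,"wy":0,"wz":0,"claw":0.4},{"tx":-15,"ty":0.6,"tz":-14,"wx":0,"wy":0,"wz":0,"claw":0.7},{"tx":-15,"ty":0.6,"tz":-14,"wx":0,"wy":0,"wz":0,"claw":0.7},{"tx":-15,"ty":0.6,"tz":-14,"wx":0,"wy":0,"wz":0,"claw":0.7}]' ;python3 - <<'E'
from h import *
p,d,P=carts(verbose=False); np.save('P1.npy',P)
cv2.imwrite('pics/t2.png',cv2.resize(p[40:280,140:400],None,fx=2.5,fy=2.5,interpolation=cv2.INTER_CUBIC))
cv2.imwrite('pics/t2d.png',cv2.resize(p[100:230,150:270],None,fx=4,fy=4,interpolation=cv2.INTER_CUBIC))
to(.454,.034,.2,0)
E
```

```text
clock: 6.2
position: [0.4505, -0.0934, 0.2234]
ee_rot: [2.192, 2.248, 0.001]
force: [0.5, 0.1, -0.2]
width: 0.569
now [ 0.4503 -0.1032  0.2235] yaw 90.9 w 0.609 F [ 0.9 -8.9  1.1] t 6.2 tilt [-0.005  0.001 -1.   ] j7 -0.01
txyz cm [13.72  0.58  2.29] wxyz [ 0.3  0.2 90.9] dist rows 3.338511647915482
```

View pics/t2.png

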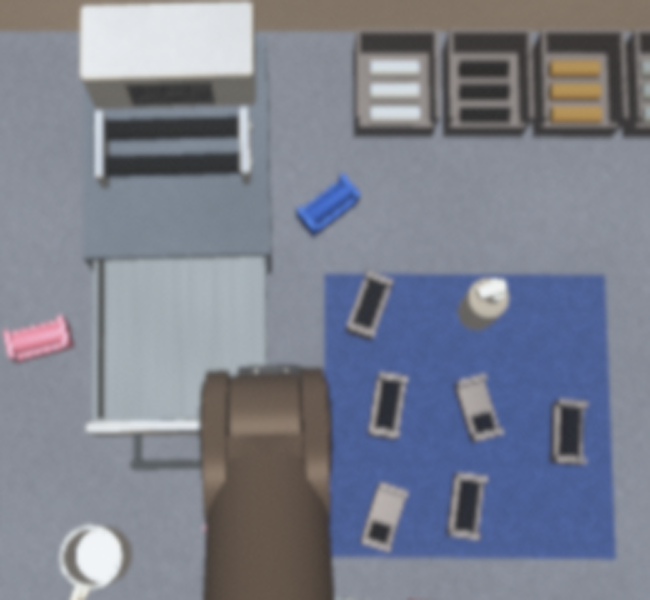

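View pics/t2d.png

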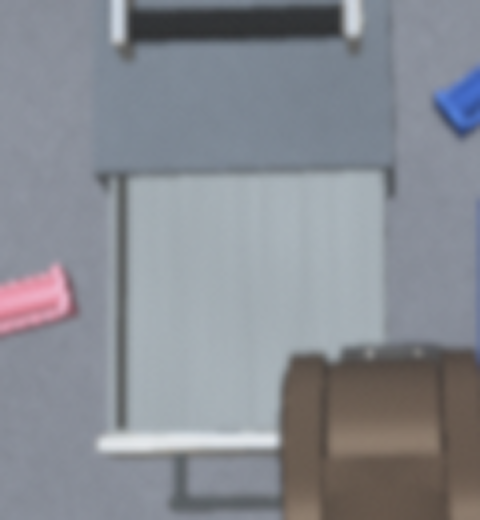

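```bash
python3 -c "
from h import *
to(.536,-.249,.15,-9.2)"
```

```text
now [ 0.4503 -0.1032  0.2235] yaw 90.9 w 0.609 F [ 0.9 -8.9  1.1] t 6.2 tilt [-0.005  0.001 -1.   ] j7 -0.01
txyz cm [-14.68   8.34   7.44] wxyz [3.000e-01 1.000e-01 1.001e+02] dist rows 4.423371594731391
```

```bash
python3 -m handwheel '[{"tx":-13,"ty":8.4,"tz":0,"wx":0,"wy":0,"wz":100,"claw":0.7},{"tx":-13,"ty":8.4,"tz":0,"wx":0,"wy":0,"wz":100,"claw":0.7},{"tx":-13,"ty":8.4,"tz":0,"wx":0,"wy":0,"wz":100,"claw":0.7},{"tx":-13,"ty":8.4,"tz":0,"wx":0,"wy":0,"wz":100,"claw":0.7},{"tx":-13,"ty":8.4,"tz":0,"wx":0,"wy":0,"wz":100,"claw":0.7},{"tx":-13,"ty":8.4,"tz":0,"wx":0,"wy":0,"wz":100,"claw":0.7},{"tx":-13,"ty":8.4,"tz":0,"wx":0,"wy":0,"wz":100,"claw":0.7},{"tx":-13,"ty":8.4,"tz":0,"wx":0,"wy":0,"wz":100,"claw":0.7},{"tx":-13,"ty":8.4,"tz":2,"wx":0,"wy":0,"wz":100,"claw":0.7},{"tx":-13,"ty":8.4,"tz":4,"wx":0,"wy":0,"wz":100,"claw":0.7},{"tx":-13,"ty":8.4,"tz":6,"wx":0,"wy":0,"wz":100,"claw":0.7},{"tx":-13,"ty":8.4,"tz":7,"wx":0,"wy":0,"wz":100,"claw":0.7}]'
python3 -m handwheel '[{"tx":0,"ty":0,"tz":0,"wx":0,"wy":0,"wz":15,"claw":0.7},{"tx":0,"ty":0,"tz":0,"wx":0,"wy":0,"wz":15,"claw":0.7},{"tx":0,"ty":0,"tz":0,"wx":0,"wy":0,"wz":15,"claw":0.7}]'
python3 -c "
from h import *
to(.536,-.249,.02,-9.2)"
```

```text
clock: 7.25
position: [0.5361, -0.2196, 0.1497]
ee_rot: [-3.137, -0.138, 0.005]
force: [-0.5, 0.2, 0.1]
width: 0.7
clock: 7.5
position: [0.5372, -0.2198, 0.1516]
ee_rot: [-3.129, 0.272, 0.002]
force: [-0.6, 0.6, 0.3]
width: 0.702
now [ 0.5372 -0.2198  0.1516] yaw -10.0 w 0.702 F [-0.6  0.6  0.3] t 7.5 tilt [-0.001 -0.    -1.   ] j7 -1.45
txyz cm [ 0.4   2.91 13.16] wxyz [-0.   0.1 -0.8] dist rows 3.2336277497517294
```

```bash
python3 -m handwheel '[{"tx":0.4,"ty":2.9,"tz":0,"wx":0,"wy":0,"wz":-0.8,"claw":0.7},{"tx":0.4,"ty":2.9,"tz":3,"wx":0,"wy":0,"wz":-0.8,"claw":0.7},{"tx":0.4,"ty":2.9,"tz":6,"wx":0,"wy":0,"wz":-0.8,"claw":0.7},{"tx":0.4,"ty":2.9,"tz":9,"wx":0,"wy":0,"wz":-0.8,"claw":0.7},{"tx":0.4,"ty":2.9,"tz":12,"wx":0,"wy":0,"wz":-0.8,"claw":0.7},{"tx":0.4,"ty":2.9,"tz":13.2,"wx":0,"wy":0,"wz":-0.8,"claw":0.7},{"tx":0.4,"ty":2.9,"tz":13.2,"wx":0,"wy":0,"wz":-0.8,"claw":0.7},{"tx":0.4,"ty":2.9,"tz":13.2,"wx":0,"wy":0,"wz":-0.8,"claw":0.2},{"tx":0.4,"ty":2.9,"tz":13.2,"wx":0,"wy":0,"wz":-0.8,"claw":0.2},{"tx":0.4,"ty":2.9,"tz":13.2,"wx":0,"wy":0,"wz":-0.8,"claw":0.2},{"tx":0.4,"ty":2.9,"tz":13.2,"wx":0,"wy":0,"wz":-0.8,"claw":0.2},{"tx":0.4,"ty":2.9,"tz":13.2,"wx":0,"wy":0,"wz":-0.8,"claw":0.2}]' 30
python3 -c "
from h import *
to(.655,-.018,.2,1.5)"
```

```text
clock: 8.5
position: [0.5377, -0.25, 0.0218]
ee_rot: [3.132, -0.242, 0.004]
force: [-0.4, 2.1, 8.5]
width: 0.434
now [ 0.5377 -0.25    0.0218] yaw -8.8 w 0.434 F [-0.4  2.1  8.5] t 8.5 tilt [ 0.003  0.    -1.   ] j7 -1.39
txyz cm [  8.08 -24.72 -17.8 ] wxyz [  0.   -0.1 -10.3] dist rows 7.558250683934457
```

```bash
python3 -m handwheel '[{"tx":0,"ty":0,"tz":-2,"wx":0,"wy":0,"wz":0,"claw":0.2},{"tx":0,"ty":0,"tz":-5,"wx":0,"wy":0,"wz":0,"claw":0.2},{"tx":0,"ty":0,"tz":-8,"wx":0,"wy":0,"wz":0,"claw":0.2},{"tx":0,"ty":0,"tz":-11,"wx":0,"wy":0,"wz":0,"claw":0.2},{"tx":1,"ty":-3,"tz":-13,"wx":0,"wy":0,"wz":-2,"claw":0.2},{"tx":2,"ty":-6.5,"tz":-13,"wx":0,"wy":0,"wz":-4,"claw":0.2},{"tx":3,"ty":-10,"tz":-13,"wx":0,"wy":0,"wz":-6,"claw":0.2},{"tx":4,"ty":-13.5,"tz":-13,"wx":0,"wy":0,"wz":-8,"claw":0.2},{"tx":5.5,"ty":-17,"tz":-13,"wx":0,"wy":0,"wz":-10.3,"claw":0.2},{"tx":6.5,"ty":-20,"tz":-13,"wx":0,"wy":0,"wz":-10.3,"claw":0.2},{"tx":7.5,"ty":-23,"tz":-13,"wx":0,"wy":0,"wz":-10.3,"claw":0.2},{"tx":8.1,"ty":-24.7,"tz":-13,"wx":0,"wy":0,"wz":-10.3,"claw":0.2}]'
python3 -m handwheel '[{"tx":0,"ty":0,"tz":0,"wx":0,"wy":0,"wz":0,"claw":0.2},{"tx":0,"ty":0,"tz":0,"wx":0,"wy":0,"wz":0,"claw":0.2}]'
python3 -c "
from h import *
to(.655,-.018,.054,1.5)"
```

```text
clock: 9.5
position: [0.6556, -0.0136, 0.1505]
ee_rot: [-3.139, -0.046, -0.001]
force: [0.6, 0.7, -2.7]
width: 0.431
clock: 9.67
position: [0.6545, -0.0176, 0.1501]
ee_rot: [3.141, 0.043, -0.001]
force: [-0.9, -0.8, -2.0]
width: 0.436
now [ 0.6545 -0.0176  0.1501] yaw 1.6 w 0.436 F [-0.9 -0.8 -2. ] t 9.7 tilt [-0.  0. -1.] j7 -1.64
txyz cm [0.05 0.04 9.61] wxyz [0.  0.  0.1] dist rows 2.3049538813369446
```

```bash
python3 -m handwheel '[{"tx":0,"ty":0,"tz":3,"wx":0,"wy":0,"wz":0,"claw":0.2},{"tx":0,"ty":0,"tz":6,"wx":0,"wy":0,"wz":0,"claw":0.2},{"tx":0,"ty":0,"tz":8,"wx":0,"wy":0,"wz":0,"claw":0.2},{"tx":0,"ty":0,"tz":9.4,"wx":0,"wy":0,"wz":0,"claw":0.2},{"tx":0,"ty":0,"tz":9.5,"wx":0,"wy":0,"wz":0,"claw":0.2},{"tx":0,"ty":0,"tz":9.5,"wx":0,"wy":0,"wz":0,"claw":0.6},{"tx":0,"ty":0,"tz":9.5,"wx":0,"wy":0,"wz":0,"claw":0.6},{"tx":0,"ty":0,"tz":9.5,"wx":0,"wy":0,"wz":0,"claw":0.6},{"tx":0,"ty":0,"tz":6,"wx":0,"wy":0,"wz":0,"claw":0.6},{"tx":0,"ty":0,"tz":2,"wx":0,"wy":0,"wz":0,"claw":0.6},{"tx":0,"ty":0,"tz":-2,"wx":0,"wy":0,"wz":0,"claw":0.6},{"tx":0,"ty":0,"tz":-4,"wx":0,"wy":0,"wz":0,"claw":0.7}]'
python3 - <<'E'
from h import *
p,d,P=carts(verbose=False)
cv2.imwrite('pics/t3.png',cv2.resize(p[40:280,140:400],None,fx=2.5,fy=2.5,interpolation=cv2.INTER_CUBIC))
to(.677,-.224,.16,-20)
E
```

```text
clock: 10.67
position: [0.6569, -0.0185, 0.1972]
ee_rot: [-3.141, -0.039, -0.013]
force: [0.7, -0.8, 0.5]
width: 0.638
now [ 0.6584 -0.0184  0.2   ] yaw 1.4 w 0.667 F [ 1.8 -0.2  2.5] t 10.7 tilt [ 0.013 -0.    -1.   ] j7 -1.63
txyz cm [ 1.3  20.6   4.01] wxyz [-0.1 -0.7 21.4] dist rows 5.042931476820081
```

View pics/t3.png

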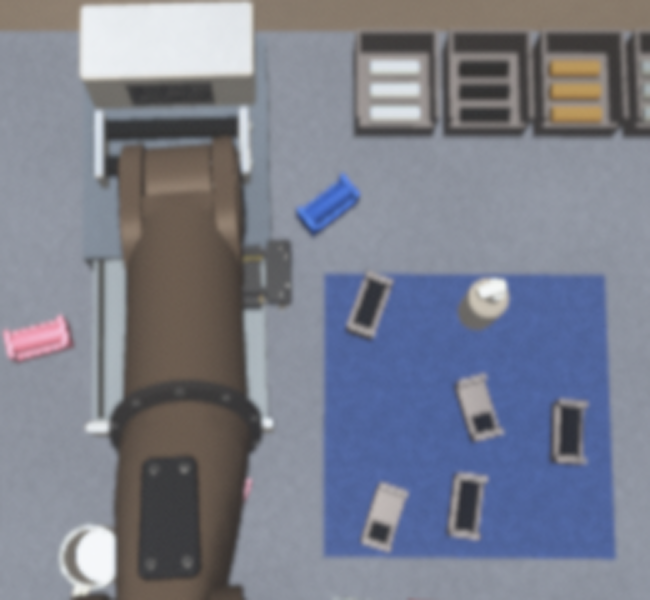

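```bash
python3 - <<'E'
from h import *
p,d=vision.get_image('top');P=pts('top',d)
r=P[140:180,315:350].reshape(-1,3); 
for a,b in((.03,.08),(.08,.125),(.125,.2)):
    q=r[(r[:,2]>a)&(r[:,2]<b)]; print(a,len(q),q.min(0).round(3),q.max(0).round(3),q.mean(0).round(3))
to(.677,-.224,.16,-20)
E
```

```text
0.03 60 [ 0.647 -0.39   0.032] [ 0.691 -0.35   0.079] [ 0.659 -0.363  0.056]
0.08 134 [ 0.647 -0.404  0.08 ] [ 0.699 -0.351  0.125] [ 0.665 -0.372  0.097]
0.125 81 [ 0.66  -0.389  0.126] [ 0.686 -0.352  0.158] [ 0.67  -0.371  0.148]
now [ 0.6577 -0.0184  0.197 ] yaw 1.4 w 0.684 F [ 0.3 -0.3 -0.1] t 10.8 tilt [ 0.011 -0.    -1.   ] j7 -1.63
txyz cm [ 1.37 20.6   3.72] wxyz [-0.1 -0.6 21.4] dist rows 5.029970758907462
```

```bash
python3 -m handwheel '[{"tx":1.4,"ty":20.6,"tz":0,"wx":0,"wy":-0.6,"wz":21.4,"claw":0.7},{"tx":1.4,"ty":20.6,"tz":0,"wx":0,"wy":-0.6,"wz":21.4,"claw":0.7},{"tx":1.4,"ty":20.6,"tz":0,"wx":0,"wy":-0.6,"wz":21.4,"claw":0.7},{"tx":1.4,"ty":20.6,"tz":1,"wx":0,"wy":-0.6,"wz":21.4,"claw":0.7},{"tx":1.4,"ty":20.6,"tz":3,"wx":0,"wy":-0.6,"wz":21.4,"claw":0.7},{"tx":1.4,"ty":20.6,"tz":5,"wx":0,"wy":-0.6,"wz":21.4,"claw":0.7},{"tx":1.4,"ty":20.6,"tz":7,"wx":0,"wy":-0.6,"wz":21.4,"claw":0.7},{"tx":1.4,"ty":20.6,"tz":7,"wx":0,"wy":-0.6,"wz":21.4,"claw":0.7}]'
python3 -c "
from h import *
to(.677,-.224,.021,-20)"
```

```text
clock: 11.43
position: [0.6708, -0.2246, 0.1156]
ee_rot: [-3.093, 0.547, 0.027]
force: [-0.8, 1.4, -0.3]
width: 0.702
now [ 0.6708 -0.2246  0.1156] yaw -20.1 w 0.702 F [-0.8  1.4 -0.3] t 11.4 tilt [-0.017  0.003 -1.   ] j7 -1.65
txyz cm [ 0.73 -0.29  9.45] wxyz [ 0.2  1.  -0.1] dist rows 2.274454681586038
```

```bash
python3 -m handwheel '[{"tx":0.7,"ty":-0.3,"tz":0,"wx":0,"wy":0.8,"wz":0,"claw":0.7},{"tx":0.7,"ty":-0.3,"tz":3,"wx":0,"wy":0.8,"wz":0,"claw":0.7},{"tx":0.7,"ty":-0.3,"tz":6,"wx":0,"wy":0.8,"wz":0,"claw":0.7},{"tx":0.7,"ty":-0.3,"tz":8.5,"wx":0,"wy":0.8,"wz":0,"claw":0.7},{"tx":0.7,"ty":-0.3,"tz":9.3,"wx":0,"wy":0.8,"wz":0,"claw":0.7},{"tx":0.7,"ty":-0.3,"tz":9.3,"wx":0,"wy":0.8,"wz":0,"claw":0.7},{"tx":0.7,"ty":-0.3,"tz":9.3,"wx":0,"wy":0.8,"wz":0,"claw":0.2},{"tx":0.7,"ty":-0.3,"tz":9.3,"wx":0,"wy":0.8,"wz":0,"claw":0.2},{"tx":0.7,"ty":-0.3,"tz":9.3,"wx":0,"wy":0.8,"wz":0,"claw":0.2},{"tx":0.7,"ty":-0.3,"tz":9.3,"wx":0,"wy":0.8,"wz":0,"claw":0.2},{"tx":0.7,"ty":-0.3,"tz":9.3,"wx":0,"wy":0.8,"wz":0,"claw":0.2}]' 30
python3 -c "
from h import *
to(.655,.086,.15,1.5)"
```

```text
clock: 12.35
position: [0.6814, -0.2237, 0.0288]
ee_rot: [3.091, -0.544, 0.009]
force: [-0.6, 0.1, 5.4]
width: 0.428
now [ 0.6814 -0.2237  0.0288] yaw -19.9 w 0.428 F [-0.6  0.1  5.4] t 12.3 tilt [ 0.006  0.002 -1.   ] j7 -1.65
txyz cm [-12.97 -28.19 -12.25] wxyz [  0.2  -0.3 -21.5] dist rows 7.999374421069887
```

```bash
python3 -m handwheel '[{"tx":0,"ty":0,"tz":0,"wx":0,"wy":0,"wz":0,"claw":0.6},{"tx":0,"ty":0,"tz":0,"wx":0,"wy":0,"wz":0,"claw":0.6},{"tx":-0.2,"ty":0,"tz":0.3,"wx":0,"wy":0,"wz":0,"claw":0.6},{"tx":-0.2,"ty":0,"tz":0.7,"wx":0,"wy":0,"wz":0,"claw":0.6},{"tx":-0.2,"ty":0,"tz":0.7,"wx":0,"wy":0,"wz":0,"claw":0.2},{"tx":-0.2,"ty":0,"tz":0.7,"wx":0,"wy":0,"wz":0,"claw":0.2},{"tx":-0.2,"ty":0,"tz":0.7,"wx":0,"wy":0,"wz":0,"claw":0.2},{"tx":-0.2,"ty":0,"tz":0.7,"wx":0,"wy":0,"wz":0,"claw":0.2}]' 30
python3 -c "
from h import *
to(.655,.086,.15,1.5)"
```

```text
clock: 13.02
position: [0.6785, -0.2227, 0.02]
ee_rot: [3.092, -0.544, 0.005]
force: [0.2, 0.4, -1.3]
width: 0.435
now [ 0.6785 -0.2227  0.02  ] yaw -19.9 w 0.435 F [ 0.2  0.4 -1.3] t 13.0 tilt [ 0.003  0.002 -1.   ] j7 -1.65
txyz cm [-12.7  -28.19 -13.1 ] wxyz [  0.2  -0.2 -21.4] dist rows 8.05236330699406
```

```bash
python3 -m handwheel '[{"tx":0,"ty":0,"tz":-2,"wx":0,"wy":0,"wz":0,"claw":0.2},{"tx":0,"ty":0,"tz":-5,"wx":0,"wy":0,"wz":0,"claw":0.2},{"tx":0,"ty":0,"tz":-8,"wx":0,"wy":0,"wz":0,"claw":0.2},{"tx":-1,"ty":-2,"tz":-11,"wx":0,"wy":0,"wz":-3,"claw":0.2},{"tx":-2.5,"ty":-5,"tz":-13,"wx":0,"wy":0,"wz":-6,"claw":0.2},{"tx":-4,"ty":-8.5,"tz":-13,"wx":0,"wy":0,"wz":-9,"claw":0.2},{"tx":-5.5,"ty":-12,"tz":-13,"wx":0,"wy":0,"wz":-12,"claw":0.2},{"tx":-7,"ty":-15.5,"tz":-13,"wx":0,"wy":0,"wz":-15,"claw":0.2},{"tx":-8.5,"ty":-19,"tz":-13,"wx":0,"wy":0,"wz":-18,"claw":0.2},{"tx":-10,"ty":-22.5,"tz":-13,"wx":0,"wy":0,"wz":-21.4,"claw":0.2},{"tx":-11.5,"ty":-26,"tz":-13,"wx":0,"wy":0,"wz":-21.4,"claw":0.2},{"tx":-12.7,"ty":-28.2,"tz":-13,"wx":0,"wy":0,"wz":-21.4,"claw":0.2}]'
python3 -m handwheel '[{"tx":0,"ty":0,"tz":0,"wx":0,"wy":0,"wz":0,"claw":0.2},{"tx":0,"ty":0,"tz":0,"wx":0,"wy":0,"wz":0,"claw":0.2}]'
python3 -c "
from h import *
to(.655,.086,.052,1.5)"
```

```text
clock: 14.02
position: [0.6544, 0.0914, 0.1492]
ee_rot: [3.141, 0.046, 0.004]
force: [1.5, 1.0, -1.3]
width: 0.433
clock: 14.18
position: [0.6545, 0.0888, 0.149]
ee_rot: [3.139, 0.046, 0.004]
force: [1.4, -1.2, -1.6]
width: 0.438
now [0.6545 0.0888 0.149 ] yaw 1.7 w 0.438 F [ 1.4 -1.2 -1.6] t 14.2 tilt [ 0.002  0.002 -1.   ] j7 -1.8
txyz cm [0.02 0.26 9.7 ] wxyz [ 0.1 -0.1  0.2] dist rows 2.3281388515587405
```

```bash
python3 -m handwheel '[{"tx":0,"ty":0.2,"tz":3,"wx":0,"wy":0,"wz":0,"claw":0.2},{"tx":0,"ty":0.2,"tz":6,"wx":0,"wy":0,"wz":0,"claw":0.2},{"tx":0,"ty":0.2,"tz":8,"wx":0,"wy":0,"wz":0,"claw":0.2},{"tx":0,"ty":0.2,"tz":9.4,"wx":0,"wy":0,"wz":0,"claw":0.2},{"tx":0,"ty":0.2,"tz":9.5,"wx":0,"wy":0,"wz":0,"claw":0.2},{"tx":0,"ty":0.2,"tz":9.5,"wx":0,"wy":0,"wz":0,"claw":0.6},{"tx":0,"ty":0.2,"tz":9.5,"wx":0,"wy":0,"wz":0,"claw":0.6},{"tx":0,"ty":0.2,"tz":9.5,"wx":0,"wy":0,"wz":0,"claw":0.6},{"tx":0,"ty":0.2,"tz":6,"wx":0,"wy":0,"wz":0,"claw":0.6},{"tx":0,"ty":0.2,"tz":2,"wx":0,"wy":0,"wz":0,"claw":0.6},{"tx":0,"ty":0.2,"tz":-2,"wx":0,"wy":0,"wz":0,"claw":0.6},{"tx":0,"ty":0.2,"tz":-4,"wx":0,"wy":0,"wz":0,"claw":0.7}]'
python3 - <<'E'
from h import *
p,d,P=carts(verbose=False)
cv2.imwrite('pics/t4.png',cv2.resize(p[40:280,140:400],None,fx=2.5,fy=2.5,interpolation=cv2.INTER_CUBIC))
to(.400,-.355,.16,-8.3)
E
```

```text
clock: 15.18
position: [0.6573, 0.0846, 0.1961]
ee_rot: [3.14, 0.039, 0.017]
force: [0.7, 0.1, 0.5]
width: 0.638
now [0.6588 0.0849 0.1989] yaw 1.4 w 0.67 F [0.7 0.4 2.9] t 15.2 tilt [ 0.015  0.001 -1.   ] j7 -1.79
txyz cm [-27.03  43.32   3.52] wxyz [-0.  -0.9  9.7] dist rows 12.274443640424835
```

View pics/t4.png

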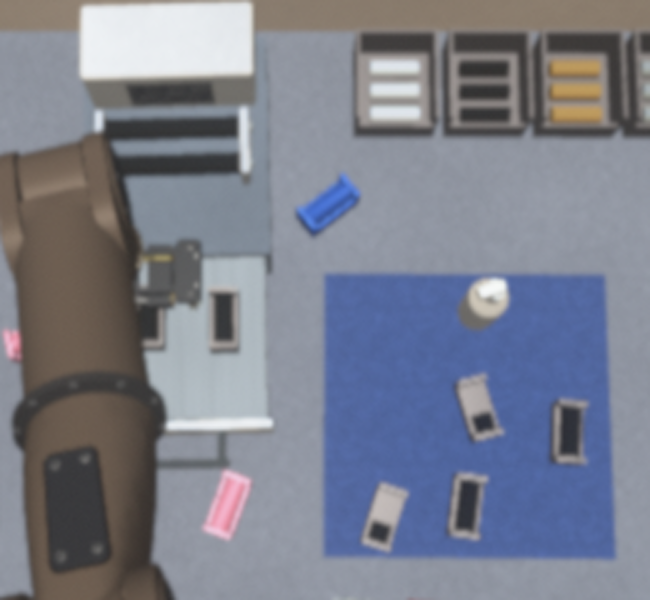

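```bash
python3 -m handwheel '[{"tx":-27,"ty":43.3,"tz":1,"wx":0,"wy":0,"wz":9.7,"claw":0.7},{"tx":-27,"ty":43.3,"tz":1,"wx":0,"wy":0,"wz":9.7,"claw":0.7},{"tx":-27,"ty":43.3,"tz":1,"wx":0,"wy":0,"wz":9.7,"claw":0.7},{"tx":-27,"ty":43.3,"tz":1,"wx":0,"wy":0,"wz":9.7,"claw":0.7},{"tx":-27,"ty":43.3,"tz":1,"wx":0,"wy":0,"wz":9.7,"claw":0.7},{"tx":-27,"ty":43.3,"tz":1,"wx":0,"wy":0,"wz":9.7,"claw":0.7},{"tx":-27,"ty":43.3,"tz":1,"wx":0,"wy":0,"wz":9.7,"claw":0.7},{"tx":-27,"ty":43.3,"tz":1,"wx":0,"wy":0,"wz":9.7,"claw":0.7},{"tx":-27,"ty":43.3,"tz":1,"wx":0,"wy":0,"wz":9.7,"claw":0.7},{"tx":-27,"ty":43.3,"tz":1,"wx":0,"wy":0,"wz":9.7,"claw":0.7},{"tx":-27,"ty":43.3,"tz":1,"wx":0,"wy":0,"wz":9.7,"claw":0.7},{"tx":-27,"ty":43.3,"tz":1,"wx":0,"wy":0,"wz":9.7,"claw":0.7}]'
python3 -c "
from h import *
to(.4,-.355,.1,-8.3)"
```

```text
clock: 16.23
position: [0.4004, -0.3485, 0.1812]
ee_rot: [3.129, -0.225, 0.008]
force: [1.0, -0.2, -0.1]
width: 0.7
now [ 0.4004 -0.3485  0.1812] yaw -8.2 w 0.7 F [ 1.  -0.2 -0.1] t 16.2 tilt [ 0.006  0.004 -1.   ] j7 -1.07
txyz cm [0.01 0.62 8.13] wxyz [ 0.2 -0.3  0.1] dist rows 1.9544224654383735
```

```bash
python3 -m handwheel '[{"tx":0,"ty":0.4,"tz":3,"wx":0,"wy":0,"wz":0,"claw":0.7},{"tx":0,"ty":0.4,"tz":6,"wx":0,"wy":0,"wz":0,"claw":0.7},{"tx":0,"ty":0.4,"tz":8,"wx":0,"wy":0,"wz":0,"claw":0.7},{"tx":0,"ty":0.4,"tz":8,"wx":0,"wy":0,"wz":0,"claw":0.7},{"tx":0,"ty":0.4,"tz":8,"wx":0,"wy":0,"wz":0,"claw":0.7}]'
python3 -c "
from h import *
to(.4,-.355,.02,-8.3)"
```

```text
clock: 16.65
position: [0.4008, -0.3507, 0.1003]
ee_rot: [3.131, -0.226, 0.004]
force: [0.1, -0.2, 1.1]
width: 0.702
now [ 0.4008 -0.3507  0.1003] yaw -8.2 w 0.702 F [ 0.1 -0.2  1.1] t 16.6 tilt [ 0.003  0.002 -1.   ] j7 -1.05
txyz cm [-0.04  0.42  8.03] wxyz [ 0.1 -0.2  0. ] dist rows 1.9285107628418048
```

```bash
python3 -m handwheel '[{"tx":0,"ty":0.4,"tz":2,"wx":0,"wy":0,"wz":0,"claw":0.7},{"tx":0,"ty":0.4,"tz":5,"wx":0,"wy":0,"wz":0,"claw":0.7},{"tx":0,"ty":0.4,"tz":7.5,"wx":0,"wy":0,"wz":0,"claw":0.7},{"tx":0,"ty":0.4,"tz":8.1,"wx":0,"wy":0,"wz":0,"claw":0.7},{"tx":0,"ty":0.4,"tz":8.1,"wx":0,"wy":0,"wz":0,"claw":0.7},{"tx":0,"ty":0.4,"tz":8.1,"wx":0,"wy":0,"wz":0,"claw":0.2},{"tx":0,"ty":0.4,"tz":8.1,"wx":0,"wy":0,"wz":0,"claw":0.2},{"tx":0,"ty":0.4,"tz":8.1,"wx":0,"wy":0,"wz":0,"claw":0.2},{"tx":0,"ty":0.4,"tz":8.1,"wx":0,"wy":0,"wz":0,"claw":0.2},{"tx":0,"ty":0.4,"tz":8.1,"wx":0,"wy":0,"wz":0,"claw":0.2}]' 30
python3 -c "
from h import *
to(.56,-.02,.15,1.5)"
```

```text
clock: 17.48
position: [0.4013, -0.3552, 0.0202]
ee_rot: [3.13, -0.225, 0.007]
force: [-0.4, 1.9, 7.9]
width: 0.436
now [ 0.4013 -0.3552  0.0202] yaw -8.2 w 0.436 F [-0.4  1.9  7.9] t 17.5 tilt [ 0.005  0.003 -1.   ] j7 -1.04
txyz cm [ 10.96 -35.41 -13.05] wxyz [ 0.2 -0.3 -9.7] dist rows 9.423094996801353
```

```bash
python3 -m handwheel '[{"tx":0,"ty":0,"tz":-2,"wx":0,"wy":0,"wz":0,"claw":0.2},{"tx":0,"ty":0,"tz":-5,"wx":0,"wy":0,"wz":0,"claw":0.2},{"tx":0,"ty":0,"tz":-8.5,"wx":0,"wy":0,"wz":0,"claw":0.2},{"tx":1,"ty":-2.5,"tz":-12,"wx":0,"wy":0,"wz":-2,"claw":0.2},{"tx":2,"ty":-6,"tz":-13,"wx":0,"wy":0,"wz":-4,"claw":0.2},{"tx":3,"ty":-10,"tz":-13,"wx":0,"wy":0,"wz":-6,"claw":0.2},{"tx":4,"ty":-14,"tz":-13,"wx":0,"wy":0,"wz":-9.7,"claw":0.2},{"tx":5.5,"ty":-18,"tz":-13,"wx":0,"wy":0,"wz":-9.7,"claw":0.2},{"tx":7,"ty":-22,"tz":-13,"wx":0,"wy":0,"wz":-9.7,"claw":0.2},{"tx":8,"ty":-26,"tz":-13,"wx":0,"wy":0,"wz":-9.7,"claw":0.2},{"tx":9.5,"ty":-30,"tz":-13,"wx":0,"wy":0,"wz":-9.7,"claw":0.2},{"tx":10.5,"ty":-33,"tz":-13,"wx":0,"wy":0,"wz":-9.7,"claw":0.2}]'
python3 -m handwheel '[{"tx":0.9,"ty":-2.2,"tz":0,"wx":0,"wy":0,"wz":0,"claw":0.2},{"tx":0.9,"ty":-2.2,"tz":0,"wx":0,"wy":0,"wz":0,"claw":0.2},{"tx":0.9,"ty":-2.2,"tz":0,"wx":0,"wy":0,"wz":0,"claw":0.2}]'
python3 -c "
from h import *
to(.56,-.02,.052,1.5)"
```

```text
clock: 18.48
position: [0.5524, -0.0397, 0.1488]
ee_rot: [3.139, 0.043, 0.006]
force: [0.8, -0.2, -2.3]
width: 0.434
clock: 18.73
position: [0.56, -0.0189, 0.1483]
ee_rot: [3.138, 0.045, 0.004]
force: [-0.5, -1.0, -1.6]
width: 0.433
now [ 0.56   -0.0189  0.1483] yaw 1.7 w 0.433 F [-0.5 -1.  -1.6] t 18.7 tilt [ 0.002  0.003 -1.   ] j7 -1.63
txyz cm [-0.03  0.08  9.64] wxyz [ 0.2 -0.1  0.2] dist rows 2.3106438326127767
```

```bash
python3 -m handwheel '[{"tx":0,"ty":0,"tz":3,"wx":0,"wy":0,"wz":0,"claw":0.2},{"tx":0,"ty":0,"tz":6,"wx":0,"wy":0,"wz":0,"claw":0.2},{"tx":0,"ty":0,"tz":8,"wx":0,"wy":0,"wz":0,"claw":0.2},{"tx":0,"ty":0,"tz":9.4,"wx":0,"wy":0,"wz":0,"claw":0.2},{"tx":0,"ty":0,"tz":9.5,"wx":0,"wy":0,"wz":0,"claw":0.2},{"tx":0,"ty":0,"tz":9.5,"wx":0,"wy":0,"wz":0,"claw":0.6},{"tx":0,"ty":0,"tz":9.5,"wx":0,"wy":0,"wz":0,"claw":0.6},{"tx":0,"ty":0,"tz":9.5,"wx":0,"wy":0,"wz":0,"claw":0.6},{"tx":0,"ty":0,"tz":6,"wx":0,"wy":0,"wz":0,"claw":0.6},{"tx":0,"ty":0,"tz":2,"wx":0,"wy":0,"wz":0,"claw":0.6},{"tx":0,"ty":0,"tz":-2,"wx":0,"wy":0,"wz":0,"claw":0.6},{"tx":0,"ty":0,"tz":-4,"wx":0,"wy":0,"wz":0,"claw":0.7}]'
python3 - <<'E'
from h import *
p,d,P=carts(verbose=True)
cv2.imwrite('pics/t5.png',cv2.resize(p[40:280,140:400],None,fx=2.5,fy=2.5,interpolation=cv2.INTER_CUBIC))
to(.501,-.497,.16,-4.9)
E
```

```text
clock: 19.73
position: [0.5619, -0.0208, 0.1945]
ee_rot: [3.138, 0.039, 0.016]
force: [1.3, 0.2, -0.4]
width: 0.64
[94. 91.] [928. 470.] [142. 283.] -45.0 [64. 63. 62.]
[299.  76.] [ 998. -261.] [132. 114.] 1.0 [111. 110. 112.]
[335.  75.] [ 998. -391.] [133. 115.] 0.1 [72. 72. 75.]
[297.  67.] [1029. -263.] [25. 69.] -89.8 [199. 198. 195.]
[333.  67.] [1029. -392.] [71. 28.] 88.4 [64. 65. 67.]
[369.  68.] [1025. -521.] [72. 21.] 87.8 [ 88. 134. 164.]
[406.  68.] [1026. -651.] [69. 21.] 89.5 [148. 151. 147.]
[297.  77.] [ 992. -262.] [70. 21.] 88.1 [197. 197. 194.]
[333.  77.] [ 990. -391.] [22. 69.] -89.2 [69. 69. 71.]
[370.  77.] [ 992. -522.] [71. 22.] 88.9 [ 91. 135. 163.]
[406.  77.] [ 991. -652.] [71. 24.] 87.4 [150. 152. 148.]
[271. 122.] [ 822. -166.] [41. 85.] -51.2 [182. 107.  74.]
[428. 157.] [ 690. -714.] [256. 115.] 31.0 [63. 78. 96.]
[240. 156.] [696. -57.] [99. 28.] 2.9 [178. 172. 163.]
[183. 177.] [628. 133.] [226.  25.] 1.6 [156. 153. 146.]
[ 97. 173.] [636. 444.] [39. 64.] -29.6 [162. 164. 163.]
[155. 176.] [627. 236.] [43. 85.] -75.2 [171. 152. 215.]
[331. 203.] [ 533. -374.] [85. 41.] 16.3 [138. 133. 136.]
[240. 202.] [538. -61.] [33. 28.] 0.6 [183. 177. 168.]
[367. 213.] [ 501. -497.] [41. 85.] -4.0 [98. 90. 91.]
[134. 228.] [445. 297.] [166.   4.] 4.4 [46. 43. 42.]
[ 79. 226.] [482. 453.] [127. 261.] -47.5 [41. 38. 37.]
[420. 226.] [ 460. -674.] [86. 43.] 36.8 [ 71.  70. 196.]
[293. 247.] [ 384. -243.] [40. 84.] -17.8 [148. 145. 149.]
[171. 264.] [325. 161.] [71. 33.] 13.3 [133. 136. 139.]
[318. 286.] [ 256. -323.] [99. 25.] 83.2 [ 81.  79. 198.]
[ 83. 288.] [239. 466.] [60. 36.] 89.5 [146. 135. 132.]
[108. 288.] [241. 366.] [ 40. 138.] -88.9 [157. 168. 177.]
[245. 358.] [ 24. -83.] [97. 29.] 35.2 [58. 65. 74.]
now [ 0.5634 -0.0207  0.1969] yaw 1.4 w 0.668 F [1.4 0.2 2.2] t 19.8 tilt [ 0.014  0.003 -1.   ] j7 -1.63
txyz cm [-7.48 47.45  3.73] wxyz [ 0.1 -0.8  6.3] dist rows 11.553745764722809
```

View pics/t5.png

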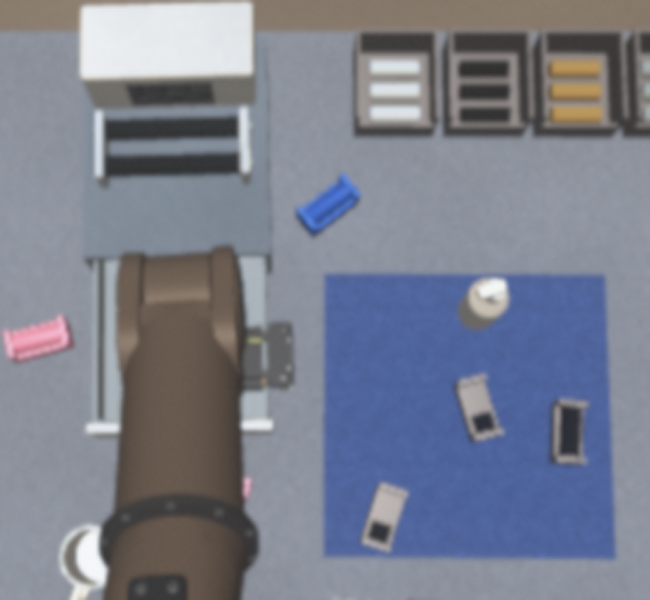

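```bash
python3 -m handwheel '[{"tx":-7.5,"ty":47.4,"tz":1,"wx":0,"wy":0,"wz":6,"claw":0.7},{"tx":-7.5,"ty":47.4,"tz":1,"wx":0,"wy":0,"wz":6,"claw":0.7},{"tx":-7.5,"ty":47.4,"tz":1,"wx":0,"wy":0,"wz":6,"claw":0.7},{"tx":-7.5,"ty":47.4,"tz":1,"wx":0,"wy":0,"wz":6,"claw":0.7},{"tx":-7.5,"ty":47.4,"tz":1,"wx":0,"wy":0,"wz":6,"claw":0.7},{"tx":-7.5,"ty":47.4,"tz":1,"wx":0,"wy":0,"wz":6,"claw":0.7},{"tx":-7.5,"ty":47.4,"tz":1,"wx":0,"wy":0,"wz":6,"claw":0.7},{"tx":-7.5,"ty":47.4,"tz":1,"wx":0,"wy":0,"wz":6,"claw":0.7},{"tx":-7.5,"ty":47.4,"tz":1,"wx":0,"wy":0,"wz":6,"claw":0.7},{"tx":-7.5,"ty":47.4,"tz":1,"wx":0,"wy":0,"wz":6,"claw":0.7},{"tx":-7.5,"ty":47.4,"tz":1,"wx":0,"wy":0,"wz":6,"claw":0.7},{"tx":-7.5,"ty":47.4,"tz":1,"wx":0,"wy":0,"wz":6,"claw":0.7}]'
python3 -m handwheel '[{"tx":0,"ty":0,"tz":3,"wx":0,"wy":0,"wz":0,"claw":0.7},{"tx":0,"ty":0,"tz":6,"wx":0,"wy":0,"wz":0,"claw":0.7},{"tx":0,"ty":0,"tz":8,"wx":0,"wy":0,"wz":0,"claw":0.7},{"tx":0,"ty":0,"tz":8,"wx":0,"wy":0,"wz":0,"claw":0.7},{"tx":0,"ty":0,"tz":8,"wx":0,"wy":0,"wz":0,"claw":0.7}]'
python3 -c "
from h import *
to(.501,-.497,.02,-4.6)"
```

```text
clock: 20.78
position: [0.4938, -0.5027, 0.1806]
ee_rot: [3.132, -0.132, 0.004]
force: [-1.4, -0.3, -0.7]
width: 0.704
clock: 21.2
position: [0.4968, -0.4964, 0.0997]
ee_rot: [3.137, -0.125, 0.003]
force: [0.7, 0.0, 0.2]
width: 0.702
now [ 0.4968 -0.4964  0.0997] yaw -4.5 w 0.702 F [0.7 0.  0.2] t 21.2 tilt [ 0.002  0.002 -1.   ] j7 -0.89
txyz cm [0.41 0.01 7.97] wxyz [ 0.1 -0.1  0.1] dist rows 1.9141112018971693
```

```bash
python3 -m handwheel '[{"tx":0.4,"ty":0,"tz":2,"wx":0,"wy":0,"wz":0,"claw":0.7},{"tx":0.4,"ty":0,"tz":5,"wx":0,"wy":0,"wz":0,"claw":0.7},{"tx":0.4,"ty":0,"tz":7.5,"wx":0,"wy":0,"wz":0,"claw":0.7},{"tx":0.4,"ty":0,"tz":8,"wx":0,"wy":0,"wz":0,"claw":0.7},{"tx":0.4,"ty":0,"tz":8,"wx":0,"wy":0,"wz":0,"claw":0.7},{"tx":0.4,"ty":0,"tz":8,"wx":0,"wy":0,"wz":0,"claw":0.2},{"tx":0.4,"ty":0,"tz":8,"wx":0,"wy":0,"wz":0,"claw":0.2},{"tx":0.4,"ty":0,"tz":8,"wx":0,"wy":0,"wz":0,"claw":0.2},{"tx":0.4,"ty":0,"tz":8,"wx":0,"wy":0,"wz":0,"claw":0.2},{"tx":0.4,"ty":0,"tz":8,"wx":0,"wy":0,"wz":0,"claw":0.2}]' 30
python3 -c "
from h import *
to(.56,.084,.15,1.5)"
```

```text
clock: 22.03
position: [0.5022, -0.4974, 0.0212]
ee_rot: [3.135, -0.124, 0.007]
force: [-0.8, 1.4, 6.9]
width: 0.433
now [ 0.5022 -0.4974  0.0212] yaw -4.5 w 0.433 F [-0.8  1.4  6.9] t 22.0 tilt [ 0.005  0.004 -1.   ] j7 -0.89
txyz cm [  1.23 -58.37 -13.08] wxyz [ 0.2 -0.3 -6. ] dist rows 14.347679985752782
```

```bash
python3 -m handwheel '[{"tx":0,"ty":0,"tz":-2,"wx":0,"wy":0,"wz":0,"claw":0.2},{"tx":0,"ty":0,"tz":-5,"wx":0,"wy":0,"wz":0,"claw":0.2},{"tx":0,"ty":0,"tz":-8.5,"wx":0,"wy":0,"wz":0,"claw":0.2},{"tx":0,"ty":-2.5,"tz":-11.5,"wx":0,"wy":0,"wz":0,"claw":0.2},{"tx":0,"ty":-6,"tz":-13,"wx":0,"wy":0,"wz":-1,"claw":0.2},{"tx":0,"ty":-10,"tz":-13,"wx":0,"wy":0,"wz":-2,"claw":0.2},{"tx":0,"ty":-14,"tz":-13,"wx":0,"wy":0,"wz":-3,"claw":0.2},{"tx":0,"ty":-18,"tz":-13,"wx":0,"wy":0,"wz":-4,"claw":0.2},{"tx":0.3,"ty":-22,"tz":-13,"wx":0,"wy":0,"wz":-5,"claw":0.2},{"tx":0.6,"ty":-26,"tz":-13,"wx":0,"wy":0,"wz":-6,"claw":0.2},{"tx":0.8,"ty":-30,"tz":-13,"wx":0,"wy":0,"wz":-6,"claw":0.2},{"tx":1,"ty":-34,"tz":-13,"wx":0,"wy":0,"wz":-6,"claw":0.2}]'
python3 -c "
from h import *
to(.56,.084,.15,1.5)"
```

```text
clock: 23.03
position: [0.5377, -0.157, 0.1491]
ee_rot: [3.138, 0.04, 0.005]
force: [1.0, -0.2, -2.0]
width: 0.434
now [ 0.5377 -0.157   0.1491] yaw 1.5 w 0.434 F [ 1.  -0.2 -2. ] t 23.0 tilt [ 0.003  0.003 -1.   ] j7 -1.35
txyz cm [  2.84 -24.03  -0.16] wxyz [ 0.2 -0.2 -0. ] dist rows 5.803738845962915
```

```bash
python3 -m handwheel '[{"tx":0.5,"ty":-4,"tz":0,"wx":0,"wy":0,"wz":0,"claw":0.2},{"tx":1,"ty":-8,"tz":0,"wx":0,"wy":0,"wz":0,"claw":0.2},{"tx":1.5,"ty":-12,"tz":0,"wx":0,"wy":0,"wz":0,"claw":0.2},{"tx":2,"ty":-16,"tz":0,"wx":0,"wy":0,"wz":0,"claw":0.2},{"tx":2.5,"ty":-20,"tz":0,"wx":0,"wy":0,"wz":0,"claw":0.2},{"tx":2.8,"ty":-22.3,"tz":0,"wx":0,"wy":0,"wz":0,"claw":0.2},{"tx":2.8,"ty":-22.3,"tz":0,"wx":0,"wy":0,"wz":0,"claw":0.2},{"tx":2.8,"ty":-22.3,"tz":0,"wx":0,"wy":0,"wz":0,"claw":0.2}]'
python3 -c "
from h import *
to(.56,.084,.054,1.5)"
```

```text
clock: 23.7
position: [0.5601, 0.0668, 0.1482]
ee_rot: [3.138, 0.046, 0.004]
force: [-0.1, -1.5, -2.2]
width: 0.429
now [0.5601 0.0668 0.1482] yaw 1.7 w 0.429 F [-0.1 -1.5 -2.2] t 23.7 tilt [ 0.003  0.003 -1.   ] j7 -1.78
txyz cm [ 0.01 -1.75  9.42] wxyz [ 0.2 -0.2  0.2] dist rows 2.297053569307855
```

```bash
python3 -m handwheel '[{"tx":0,"ty":-1.8,"tz":1,"wx":0,"wy":0,"wz":0,"claw":0.2},{"tx":0,"ty":-1.8,"tz":3.5,"wx":0,"wy":0,"wz":0,"claw":0.2},{"tx":0,"ty":-1.8,"tz":6.5,"wx":0,"wy":0,"wz":0,"claw":0.2},{"tx":0,"ty":-1.8,"tz":9.2,"wx":0,"wy":0,"wz":0,"claw":0.2},{"tx":0,"ty":-1.8,"tz":9.4,"wx":0,"wy":0,"wz":0,"claw":0.2},{"tx":0,"ty":-1.8,"tz":9.4,"wx":0,"wy":0,"wz":0,"claw":0.6},{"tx":0,"ty":-1.8,"tz":9.4,"wx":0,"wy":0,"wz":0,"claw":0.6},{"tx":0,"ty":-1.8,"tz":9.4,"wx":0,"wy":0,"wz":0,"claw":0.6},{"tx":0,"ty":-1.8,"tz":6,"wx":0,"wy":0,"wz":0,"claw":0.6},{"tx":0,"ty":-1.8,"tz":2,"wx":0,"wy":0,"wz":0,"claw":0.6},{"tx":0,"ty":-1.8,"tz":-2,"wx":0,"wy":0,"wz":0,"claw":0.6},{"tx":0,"ty":-1.8,"tz":-4,"wx":0,"wy":0,"wz":0,"claw":0.7}]'
python3 - <<'E'
from h import *
to(.533,-.374,.16,16.2)
E
```

```text
clock: 24.7
position: [0.5621, 0.0833, 0.1949]
ee_rot: [3.14, 0.039, 0.018]
force: [1.2, -0.5, -0.3]
width: 0.635
now [0.5621 0.0833 0.1949] yaw 1.4 w 0.635 F [ 1.2 -0.5 -0.3] t 24.7 tilt [ 0.011  0.001 -1.   ] j7 -1.81
txyz cm [-4.09 45.64  3.51] wxyz [  0.2  -0.6 -14.8] dist rows 11.020926584534934
```

Now the rejects; first the one at (0.533, −0.374).

```bash
python3 -m handwheel '[{"tx":-4,"ty":45.6,"tz":1,"wx":0,"wy":0,"wz":-15,"claw":0.7},{"tx":-4,"ty":45.6,"tz":1,"wx":0,"wy":0,"wz":-15,"claw":0.7},{"tx":-4,"ty":45.6,"tz":1,"wx":0,"wy":0,"wz":-15,"claw":0.7},{"tx":-4,"ty":45.6,"tz":1,"wx":0,"wy":0,"wz":-15,"claw":0.7},{"tx":-4,"ty":45.6,"tz":1,"wx":0,"wy":0,"wz":-15,"claw":0.7},{"tx":-4,"ty":45.6,"tz":1,"wx":0,"wy":0,"wz":-15,"claw":0.7},{"tx":-4,"ty":45.6,"tz":1,"wx":0,"wy":0,"wz":-15,"claw":0.7},{"tx":-4,"ty":45.6,"tz":1,"wx":0,"wy":0,"wz":-15,"claw":0.7},{"tx":-4,"ty":45.6,"tz":1,"wx":0,"wy":0,"wz":-15,"claw":0.7},{"tx":-4,"ty":45.6,"tz":1,"wx":0,"wy":0,"wz":-15,"claw":0.7},{"tx":-4,"ty":45.6,"tz":1,"wx":0,"wy":0,"wz":-15,"claw":0.7},{"tx":-4,"ty":45.6,"tz":1,"wx":0,"wy":0,"wz":-15,"claw":0.7}]'
python3 -m handwheel '[{"tx":0,"ty":0,"tz":1,"wx":0,"wy":0,"wz":0,"claw":0.7},{"tx":0,"ty":0,"tz":4,"wx":0,"wy":0,"wz":0,"claw":0.7},{"tx":0,"ty":0,"tz":6,"wx":0,"wy":0,"wz":0,"claw":0.7},{"tx":0,"ty":0,"tz":6,"wx":0,"wy":0,"wz":0,"claw":0.7},{"tx":0,"ty":0,"tz":6,"wx":0,"wy":0,"wz":0,"claw":0.7}]'
python3 - <<'E'
from h import *
p,d,P=carts(verbose=False)
cv2.imwrite('pics/t6.png',cv2.resize(p[40:280,140:400],None,fx=2.5,fy=2.5,interpolation=cv2.INTER_CUBIC))
to(.533,-.374,.02,16.2)
E
```

```text
clock: 25.7
position: [0.5279, -0.3848, 0.1815]
ee_rot: [3.101, 0.432, 0.004]
force: [-1.8, -0.4, 0.4]
width: 0.7
clock: 26.12
position: [0.5315, -0.3724, 0.1194]
ee_rot: [3.107, 0.452, 0.003]
force: [1.0, -0.7, 0.8]
width: 0.701
now [ 0.5323 -0.3732  0.1206] yaw 16.5 w 0.7 F [0.5 0.2 0.4] t 26.2 tilt [ 0.003  0.004 -1.   ] j7 -0.74
txyz cm [1.000e-02 6.000e-02 1.006e+01] wxyz [ 0.2 -0.2  0.3] dist rows 2.4136165811779056
```

View pics/t6.png

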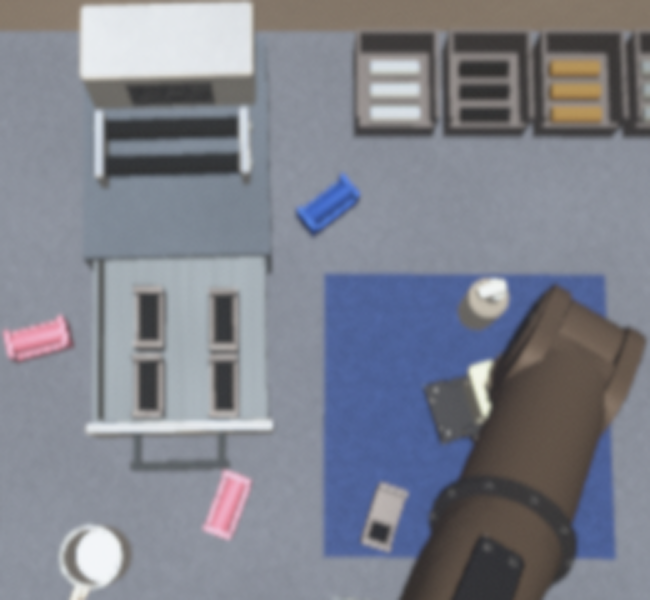

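```bash
python3 -m handwheel '[{"tx":0,"ty":0,"tz":2,"wx":0,"wy":0,"wz":0,"claw":0.7},{"tx":0,"ty":0,"tz":5,"wx":0,"wy":0,"wz":0,"claw":0.7},{"tx":0,"ty":0,"tz":8.5,"wx":0,"wy":0,"wz":0,"claw":0.7},{"tx":0,"ty":0,"tz":10,"wx":0,"wy":0,"wz":0,"claw":0.7},{"tx":0,"ty":0,"tz":10,"wx":0,"wy":0,"wz":0,"claw":0.7},{"tx":0,"ty":0,"tz":10,"wx":0,"wy":0,"wz":0,"claw":0.2},{"tx":0,"ty":0,"tz":10,"wx":0,"wy":0,"wz":0,"claw":0.2},{"tx":0,"ty":0,"tz":10,"wx":0,"wy":0,"wz":0,"claw":0.2},{"tx":0,"ty":0,"tz":10,"wx":0,"wy":0,"wz":0,"claw":0.2},{"tx":0,"ty":0,"tz":10,"wx":0,"wy":0,"wz":0,"claw":0.2}]' 30
python3 - <<'E'
from h import *
p,d=vision.get_image('top');P=pts('top',d)
r=P[195:265,55:145]; 
m=(r[...,2]>.05)&(r[...,2]<.09); q=r[m]; print(q.min(0).round(3),q.max(0).round(3),np.percentile(q,[3,97],axis=0).round(3), cv2.minAreaRect((q[:,:2]*1000).astype(np.float32)))
to(.445,.455,.17,8)
E
```

```text
clock: 27.0
position: [0.5327, -0.3745, 0.0212]
ee_rot: [3.105, 0.449, 0.007]
force: [-1.8, 2.5, 7.9]
width: 0.432
[0.344 0.289 0.05 ] [0.528 0.524 0.077] [[0.348 0.292 0.052]
 [0.524 0.518 0.073]] ((435.1485595703125, 405.8975830078125), (170.0192413330078, 224.26219177246094), 4.69438362121582)
now [ 0.5327 -0.3745  0.0212] yaw 16.5 w 0.433 F [-0.6  1.6  9.5] t 27.1 tilt [ 0.004  0.005 -1.   ] j7 -0.74
txyz cm [ 15.16 -81.95 -15.24] wxyz [ 0.3 -0.2  8.5] dist rows 20.318148455735596
```

```bash
python3 -m handwheel '[{"tx":0,"ty":0,"tz":-2,"wx":0,"wy":0,"wz":0,"claw":0.2},{"tx":0,"ty":0,"tz":-5,"wx":0,"wy":0,"wz":0,"claw":0.2},{"tx":0,"ty":0,"tz":-8.5,"wx":0,"wy":0,"wz":0,"claw":0.2},{"tx":0,"ty":-2.5,"tz":-11.5,"wx":0,"wy":0,"wz":0,"claw":0.2},{"tx":1,"ty":-5,"tz":-14,"wx":0,"wy":0,"wz":1,"claw":0.2},{"tx":1.5,"ty":-9,"tz":-15,"wx":0,"wy":0,"wz":2,"claw":0.2},{"tx":2,"ty":-13,"tz":-15,"wx":0,"wy":0,"wz":3,"claw":0.2},{"tx":3,"ty":-17,"tz":-15,"wx":0,"wy":0,"wz":4,"claw":0.2},{"tx":3.5,"ty":-21,"tz":-15,"wx":0,"wy":0,"wz":5,"claw":0.2},{"tx":4,"ty":-25,"tz":-15,"wx":0,"wy":0,"wz":6,"claw":0.2},{"tx":5,"ty":-29,"tz":-15,"wx":0,"wy":0,"wz":7,"claw":0.2},{"tx":5.5,"ty":-33,"tz":-15,"wx":0,"wy":0,"wz":8,"claw":0.2}]'
python3 -c "
from h import *
to(.43,.455,.17,5)"
```

```text
clock: 28.05
position: [0.4906, -0.0399, 0.169]
ee_rot: [3.13, 0.23, 0.007]
force: [0.7, 1.0, -1.9]
width: 0.436
now [ 0.4906 -0.0399  0.169 ] yaw 8.4 w 0.436 F [ 0.7  1.  -1.9] t 28.1 tilt [ 0.004  0.004 -1.   ] j7 -1.47
txyz cm [  1.24 -49.84  -0.28] wxyz [ 0.2 -0.2  3.4] dist rows 11.956761726082254
```

```bash
python3 -m handwheel '[{"tx":0.1,"ty":-4,"tz":0,"wx":0,"wy":0,"wz":1,"claw":0.2},{"tx":0.2,"ty":-8,"tz":0,"wx":0,"wy":0,"wz":2,"claw":0.2},{"tx":0.3,"ty":-12,"tz":0,"wx":0,"wy":0,"wz":3,"claw":0.2},{"tx":0.4,"ty":-16,"tz":0,"wx":0,"wy":0,"wz":3.4,"claw":0.2},{"tx":0.5,"ty":-20,"tz":0,"wx":0,"wy":0,"wz":3.4,"claw":0.2},{"tx":0.6,"ty":-24,"tz":0,"wx":0,"wy":0,"wz":3.4,"claw":0.2},{"tx":0.7,"ty":-28,"tz":0,"wx":0,"wy":0,"wz":3.4,"claw":0.2},{"tx":0.8,"ty":-32,"tz":0,"wx":0,"wy":0,"wz":3.4,"claw":0.2},{"tx":0.9,"ty":-36,"tz":0,"wx":0,"wy":0,"wz":3.4,"claw":0.2},{"tx":1,"ty":-40,"tz":0,"wx":0,"wy":0,"wz":3.4,"claw":0.2},{"tx":1.1,"ty":-44,"tz":0,"wx":0,"wy":0,"wz":3.4,"claw":0.2},{"tx":1.2,"ty":-47.5,"tz":0,"wx":0,"wy":0,"wz":3.4,"claw":0.2}]'
python3 -m handwheel '[{"tx":0,"ty":0,"tz":0,"wx":0,"wy":0,"wz":0,"claw":0.2},{"tx":0,"ty":0,"tz":0,"wx":0,"wy":0,"wz":0,"claw":0.2},{"tx":0,"ty":0,"tz":0,"wx":0,"wy":0,"wz":0,"claw":0.2}]'
python3 -c "
from h import *
to(.43,.455,.035,5)"
```

```text
clock: 29.05
position: [0.4316, 0.4325, 0.1671]
ee_rot: [3.136, 0.14, 0.005]
force: [0.3, 0.2, -1.5]
width: 0.431
clock: 29.3
position: [0.4327, 0.4291, 0.1666]
ee_rot: [3.134, 0.139, 0.004]
force: [-0.1, -1.2, -2.1]
width: 0.43
now [0.4327 0.4291 0.1666] yaw 5.1 w 0.43 F [-0.1 -1.2 -2.1] t 29.3 tilt [ 0.003  0.004 -1.   ] j7 -2.43
txyz cm [-0.08 -2.66 13.15] wxyz [ 0.2 -0.2  0.1] dist rows 3.2166649605094326
```

```bash
python3 -m handwheel '[{"tx":0,"ty":-2.6,"tz":1,"wx":0,"wy":0,"wz":0,"claw":0.2},{"tx":0,"ty":-2.6,"tz":4,"wx":0,"wy":0,"wz":0,"claw":0.2},{"tx":0,"ty":-2.6,"tz":7.5,"wx":0,"wy":0,"wz":0,"claw":0.2},{"tx":0,"ty":-2.6,"tz":11,"wx":0,"wy":0,"wz":0,"claw":0.2},{"tx":0,"ty":-2.6,"tz":13,"wx":0,"wy":0,"wz":0,"claw":0.2},{"tx":0,"ty":-2.6,"tz":13,"wx":0,"wy":0,"wz":0,"claw":0.6},{"tx":0,"ty":-2.6,"tz":13,"wx":0,"wy":0,"wz":0,"claw":0.6},{"tx":0,"ty":-2.6,"tz":13,"wx":0,"wy":0,"wz":0,"claw":0.6},{"tx":0,"ty":-2.6,"tz":9,"wx":0,"wy":0,"wz":0,"claw":0.6},{"tx":0,"ty":-2.6,"tz":5,"wx":0,"wy":0,"wz":0,"claw":0.6},{"tx":0,"ty":-2.6,"tz":1,"wx":0,"wy":0,"wz":0,"claw":0.6},{"tx":0,"ty":-2.6,"tz":-2,"wx":0,"wy":0,"wz":0,"claw":0.7}]'
python3 - <<'E'
from h import *
p,d,P=carts(verbose=False)
cv2.imwrite('pics/t7.png',cv2.resize(p[130:300,50:330],None,fx=2.8,fy=2.8,interpolation=cv2.INTER_CUBIC))
to(.384,-.243,.17,-17.8)
E
```

```text
clock: 30.3
position: [0.4316, 0.4568, 0.1931]
ee_rot: [-3.137, -0.138, -0.012]
force: [0.3, 0.9, -1.1]
width: 0.637
now [0.4332 0.459  0.1988] yaw 5.0 w 0.67 F [0.8 2.6 3.9] t 30.4 tilt [ 0.013 -0.007 -1.   ] j7 -2.46
txyz cm [-11.08  69.52   2.22] wxyz [-0.6 -0.7 22.8] dist rows 16.88964043500068
```

View pics/t7.png

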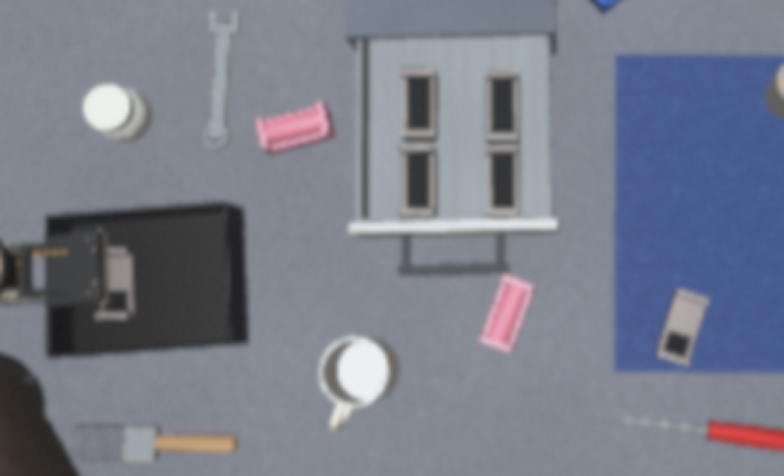

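```bash
python3 -m handwheel '[{"tx":-5,"ty":35,"tz":0,"wx":0,"wy":0,"wz":12,"claw":0.7},{"tx":-5,"ty":35,"tz":0,"wx":0,"wy":0,"wz":12,"claw":0.7},{"tx":-5,"ty":35,"tz":0,"wx":0,"wy":0,"wz":12,"claw":0.7},{"tx":-5,"ty":35,"tz":0,"wx":0,"wy":0,"wz":12,"claw":0.7},{"tx":-5,"ty":35,"tz":0,"wx":0,"wy":0,"wz":12,"claw":0.7},{"tx":-5,"ty":35,"tz":0,"wx":0,"wy":0,"wz":12,"claw":0.7},{"tx":-5,"ty":35,"tz":0,"wx":0,"wy":0,"wz":12,"claw":0.7},{"tx":-11,"ty":69,"tz":0,"wx":0,"wy":0,"wz":22.8,"claw":0.7},{"tx":-11,"ty":69,"tz":0,"wx":0,"wy":0,"wz":22.8,"claw":0.7},{"tx":-11,"ty":69,"tz":0,"wx":0,"wy":0,"wz":22.8,"claw":0.7},{"tx":-11,"ty":69,"tz":0,"wx":0,"wy":0,"wz":22.8,"claw":0.7},{"tx":-11,"ty":69,"tz":0,"wx":0,"wy":0,"wz":22.8,"claw":0.7}]'
python3 -c "
from h import *
to(.384,-.243,.17,-17.8)"
```

```text
clock: 31.35
position: [0.398, -0.0451, 0.1901]
ee_rot: [3.103, -0.485, 0.013]
force: [0.3, 0.2, -0.8]
width: 0.699
now [ 0.398  -0.0451  0.1901] yaw -17.8 w 0.699 F [ 0.3  0.2 -0.8] t 31.4 tilt [ 0.008 -0.    -1.   ] j7 -1.88
txyz cm [ 4.68 19.27  2.05] wxyz [-0.  -0.5  0. ] dist rows 4.781526828405
```

```bash
python3 -m handwheel '[{"tx":4.6,"ty":18.5,"tz":0,"wx":0,"wy":0,"wz":0,"claw":0.7},{"tx":4.6,"ty":18.5,"tz":0,"wx":0,"wy":0,"wz":0,"claw":0.7},{"tx":4.6,"ty":18.5,"tz":2,"wx":0,"wy":0,"wz":0,"claw":0.7},{"tx":4.6,"ty":18.5,"tz":3,"wx":0,"wy":0,"wz":0,"claw":0.7},{"tx":4.6,"ty":18.5,"tz":5,"wx":0,"wy":0,"wz":0,"claw":0.7},{"tx":4.6,"ty":18.5,"tz":8,"wx":0,"wy":0,"wz":0,"claw":0.7},{"tx":4.6,"ty":18.5,"tz":8,"wx":0,"wy":0,"wz":0,"claw":0.7},{"tx":4.6,"ty":18.5,"tz":8,"wx":0,"wy":0,"wz":0,"claw":0.7}]'
python3 -c "
from h import *
to(.384,-.243,.02,-17.8)"
```

```text
clock: 32.02
position: [0.3849, -0.2334, 0.1092]
ee_rot: [3.102, -0.486, 0.004]
force: [0.7, -0.2, 0.8]
width: 0.697
now [ 0.3849 -0.2334  0.1092] yaw -17.8 w 0.697 F [ 0.7 -0.2  0.8] t 32.0 tilt [ 0.003  0.001 -1.   ] j7 -1.31
txyz cm [0.18 0.93 8.92] wxyz [ 0.1 -0.2  0. ] dist rows 2.152134150915361
```

```bash
python3 -m handwheel '[{"tx":0.2,"ty":0.9,"tz":1,"wx":0,"wy":0,"wz":0,"claw":0.7},{"tx":0.2,"ty":0.9,"tz":4,"wx":0,"wy":0,"wz":0,"claw":0.7},{"tx":0.2,"ty":0.9,"tz":7.5,"wx":0,"wy":0,"wz":0,"claw":0.7},{"tx":0.2,"ty":0.9,"tz":9,"wx":0,"wy":0,"wz":0,"claw":0.7},{"tx":0.2,"ty":0.9,"tz":9,"wx":0,"wy":0,"wz":0,"claw":0.7},{"tx":0.2,"ty":0.9,"tz":9,"wx":0,"wy":0,"wz":0,"claw":0.2},{"tx":0.2,"ty":0.9,"tz":9,"wx":0,"wy":0,"wz":0,"claw":0.2},{"tx":0.2,"ty":0.9,"tz":9,"wx":0,"wy":0,"wz":0,"claw":0.2},{"tx":0.2,"ty":0.9,"tz":9,"wx":0,"wy":0,"wz":0,"claw":0.2},{"tx":0.2,"ty":0.9,"tz":9,"wx":0,"wy":0,"wz":0,"claw":0.2}]' 30
python3 - <<'E'
from h import *
to(.437,.355,.17,5)
E
```

```text
clock: 32.85
position: [0.3859, -0.2432, 0.02]
ee_rot: [3.101, -0.483, 0.009]
force: [-0.2, 2.8, 14.0]
width: 0.434
now [ 0.3859 -0.2432  0.02  ] yaw -17.7 w 0.434 F [-0.2  2.8 14. ] t 32.9 tilt [ 0.006  0.002 -1.   ] j7 -1.22
txyz cm [-13.24 -58.51 -15.2 ] wxyz [  0.2  -0.3 -22.7] dist rows 14.8397244822205
```

```bash
python3 -m handwheel '[{"tx":0,"ty":0,"tz":-2,"wx":0,"wy":0,"wz":0,"claw":0.2},{"tx":0,"ty":0,"tz":-5,"wx":0,"wy":0,"wz":0,"claw":0.2},{"tx":0,"ty":0,"tz":-8.5,"wx":0,"wy":0,"wz":0,"claw":0.2},{"tx":0,"ty":-2.5,"tz":-12,"wx":0,"wy":0,"wz":-1,"claw":0.2},{"tx":-1,"ty":-5,"tz":-15,"wx":0,"wy":0,"wz":-3,"claw":0.2},{"tx":-2,"ty":-9,"tz":-16,"wx":0,"wy":0,"wz":-5,"claw":0.2},{"tx":-2.8,"ty":-13,"tz":-16,"wx":0,"wy":0,"wz":-7,"claw":0.2},{"tx":-3.7,"ty":-17,"tz":-16,"wx":0,"wy":0,"wz":-9,"claw":0.2},{"tx":-4.6,"ty":-21,"tz":-16,"wx":0,"wy":0,"wz":-11,"claw":0.2},{"tx":-5.5,"ty":-25,"tz":-16,"wx":0,"wy":0,"wz":-13,"claw":0.2},{"tx":-6.4,"ty":-29,"tz":-16,"wx":0,"wy":0,"wz":-15,"claw":0.2},{"tx":-7.3,"ty":-33,"tz":-16,"wx":0,"wy":0,"wz":-17,"claw":0.2}]'
python3 -c "
from h import *
to(.437,.355,.17,5)"
```

```text
clock: 33.85
position: [0.4148, 0.0958, 0.1783]
ee_rot: [3.139, -0.018, 0.006]
force: [0.4, -1.0, -1.7]
width: 0.434
now [0.4148 0.0958 0.1783] yaw -0.7 w 0.434 F [ 0.4 -1.  -1.7] t 33.9 tilt [ 0.004  0.003 -1.   ] j7 -1.93
txyz cm [  1.92 -25.95   0.76] wxyz [ 0.2 -0.2 -5.7] dist rows 6.242291329253731
```

```bash
python3 -m handwheel '[{"tx":0.3,"ty":-4,"tz":0,"wx":0,"wy":0,"wz":-1,"claw":0.2},{"tx":0.6,"ty":-8,"tz":0,"wx":0,"wy":0,"wz":-2,"claw":0.2},{"tx":0.9,"ty":-12,"tz":0,"wx":0,"wy":0,"wz":-3,"claw":0.2},{"tx":1.2,"ty":-16,"tz":0,"wx":0,"wy":0,"wz":-4,"claw":0.2},{"tx":1.5,"ty":-20,"tz":0,"wx":0,"wy":0,"wz":-5.7,"claw":0.2},{"tx":1.9,"ty":-24,"tz":0,"wx":0,"wy":0,"wz":-5.7,"claw":0.2},{"tx":1.9,"ty":-25,"tz":0,"wx":0,"wy":0,"wz":-5.7,"claw":0.2},{"tx":1.9,"ty":-25,"tz":0,"wx":0,"wy":0,"wz":-5.7,"claw":0.2},{"tx":1.9,"ty":-25,"tz":0,"wx":0,"wy":0,"wz":-5.7,"claw":0.2}]'
python3 -c "
from h import *
to(.437,.355,.035,5)"
```

```text
clock: 34.6
position: [0.4371, 0.3438, 0.1768]
ee_rot: [3.134, 0.138, 0.004]
force: [1.2, -1.0, -1.9]
width: 0.435
now [0.4371 0.3438 0.1768] yaw 5.0 w 0.435 F [ 1.2 -1.  -1.9] t 34.6 tilt [ 0.002  0.004 -1.   ] j7 -2.29
txyz cm [ 0.06 -1.18 14.18] wxyz [ 0.2 -0.1  0. ] dist rows 3.411112104702035
```

```bash
python3 -m handwheel '[{"tx":0,"ty":-1.6,"tz":1,"wx":0,"wy":0,"wz":0,"claw":0.2},{"tx":0,"ty":-1.6,"tz":4.5,"wx":0,"wy":0,"wz":0,"claw":0.2},{"tx":0,"ty":-1.6,"tz":8,"wx":0,"wy":0,"wz":0,"claw":0.2},{"tx":0,"ty":-1.6,"tz":11.5,"wx":0,"wy":0,"wz":0,"claw":0.2},{"tx":0,"ty":-1.6,"tz":14,"wx":0,"wy":0,"wz":0,"claw":0.2},{"tx":0,"ty":-1.6,"tz":14,"wx":0,"wy":0,"wz":0,"claw":0.6},{"tx":0,"ty":-1.6,"tz":14,"wx":0,"wy":0,"wz":0,"claw":0.6},{"tx":0,"ty":-1.6,"tz":14,"wx":0,"wy":0,"wz":0,"claw":0.6},{"tx":0,"ty":-1.6,"tz":10,"wx":0,"wy":0,"wz":0,"claw":0.6},{"tx":0,"ty":-1.6,"tz":6,"wx":0,"wy":0,"wz":0,"claw":0.6},{"tx":0,"ty":-1.6,"tz":2,"wx":0,"wy":0,"wz":0,"claw":0.6},{"tx":0,"ty":-1.6,"tz":-1,"wx":0,"wy":0,"wz":0,"claw":0.4}]'
python3 - <<'E'
from h import *
p,d,P=carts(verbose=False)
cv2.imwrite('pics/t8.png',cv2.resize(p[130:300,50:330],None,fx=2.8,fy=2.8,interpolation=cv2.INTER_CUBIC))
print(ray('top',50+400/2.8,130+268/2.8,.085),ray('top',50+508/2.8,130+268/2.8,.085))
to(.449,.029,.2,91.5)
E
```

```text
clock: 35.6
position: [0.4374, 0.3605, 0.1931]
ee_rot: [-3.137, -0.135, -0.012]
force: [1.1, 0.9, -0.9]
width: 0.56
[0.44937298 0.09057652 0.085     ] [ 0.45032945 -0.03595107  0.085     ]
now [0.4394 0.3624 0.1985] yaw 4.9 w 0.529 F [2.2 2.1 4.7] t 35.6 tilt [ 0.014 -0.006 -1.   ] j7 -2.31
txyz cm [-1.89 33.3  -0.37] wxyz [  0.3  -0.9 -86.6] dist rows 7.999024868082416
```

View pics/t8.png

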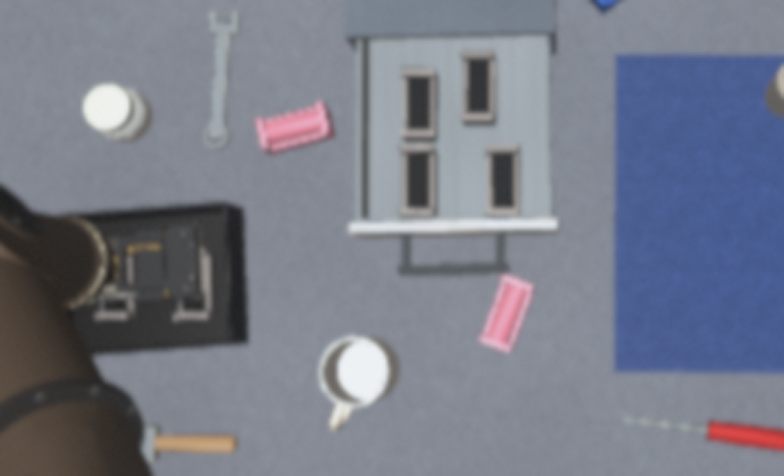

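```bash
python3 - <<'E'
from h import *
P=np.load('P0.npy'); r=P[60:150,170:250].reshape(-1,3)
for x in np.arange(.69,.98,.02):
    q=r[(abs(r[:,0]-x)<.01)&(abs(r[:,1]-.03)<.12)]
    if len(q): print(x.round(2),q[:,2].max().round(3),np.median(q[:,2]).round(3))
E
```

```text
0.71 0.096 0.087
0.73 0.111 0.102
0.75 0.112 0.104
0.77 0.113 0.104
0.79 0.115 0.104
0.81 0.159 0.105
0.83 0.163 0.135
0.85 0.16 0.147
0.87 0.158 0.108
0.89 0.16 0.145
0.91 0.157 0.108
0.93 0.211 0.158
0.95 0.212 0.204
0.97 0.21 0.203
```

```bash
python3 -m handwheel '[{"tx":-1.9,"ty":33.3,"tz":0,"wx":0,"wy":0,"wz":-86.6,"claw":0.4},{"tx":-1.9,"ty":33.3,"tz":0,"wx":0,"wy":0,"wz":-86.6,"claw":0.4},{"tx":-1.9,"ty":33.3,"tz":0,"wx":0,"wy":0,"wz":-86.6,"claw":0.4},{"tx":-1.9,"ty":33.3,"tz":0,"wx":0,"wy":0,"wz":-86.6,"claw":0.4},{"tx":-1.9,"ty":33.3,"tz":0,"wx":0,"wy":0,"wz":-86.6,"claw":0.4},{"tx":-1.9,"ty":33.3,"tz":0,"wx":0,"wy":0,"wz":-86.6,"claw":0.4},{"tx":-1.9,"ty":33.3,"tz":0,"wx":0,"wy":0,"wz":-86.6,"claw":0.4},{"tx":-1.9,"ty":33.3,"tz":0,"wx":0,"wy":0,"wz":-86.6,"claw":0.4},{"tx":-1.9,"ty":33.3,"tz":0,"wx":0,"wy":0,"wz":-86.6,"claw":0.4},{"tx":-1.9,"ty":33.3,"tz":0,"wx":0,"wy":0,"wz":-86.6,"claw":0.4},{"tx":-1.9,"ty":33.3,"tz":0,"wx":0,"wy":0,"wz":-86.6,"claw":0.4},{"tx":-1.9,"ty":33.3,"tz":0,"wx":0,"wy":0,"wz":-86.6,"claw":0.4}]'
python3 -m handwheel '[{"tx":0,"ty":0,"tz":0,"wx":0,"wy":0,"wz":-1,"claw":0.4},{"tx":0,"ty":0,"tz":0,"wx":0,"wy":0,"wz":-1,"claw":0.4},{"tx":0,"ty":0,"tz":0,"wx":0,"wy":0,"wz":-1,"claw":0.4}]'
python3 -c "
from h import *
to(.449,.029,.12,91.5)"
```

```text
clock: 36.65
position: [0.4469, 0.0253, 0.1903]
ee_rot: [2.283, 2.147, 0.005]
force: [0.3, 0.2, -0.1]
width: 0.401
clock: 36.9
position: [0.4464, 0.0262, 0.1891]
ee_rot: [2.274, 2.159, 0.002]
force: [-0.3, 0.1, -0.6]
width: 0.401
now [0.4464 0.0262 0.1891] yaw 87.0 w 0.401 F [-0.3  0.1 -0.6] t 36.9 tilt [-0.003  0.005 -1.   ] j7 -0.3
txyz cm [0.31 0.21 6.91] wxyz [ 0.3  0.2 -4.5] dist rows 1.6584118026257528
```

```bash
python3 -m handwheel '[{"tx":0.3,"ty":0.2,"tz":2,"wx":0,"wy":0,"wz":-4.5,"claw":0.4},{"tx":0.3,"ty":0.2,"tz":5,"wx":0,"wy":0,"wz":-4.5,"claw":0.4},{"tx":0.3,"ty":0.2,"tz":7,"wx":0,"wy":0,"wz":-4.5,"claw":0.4},{"tx":0.3,"ty":0.2,"tz":7,"wx":0,"wy":0,"wz":-4.5,"claw":0.4},{"tx":0.3,"ty":0.2,"tz":7,"wx":0,"wy":0,"wz":-4.5,"claw":0.4}]'
python3 -c "
from h import *
to(.449,.029,.085,91.5)"
```

```text
clock: 37.32
position: [0.4478, 0.029, 0.1179]
ee_rot: [2.187, 2.251, -0.003]
force: [0.9, 0.8, -0.6]
width: 0.402
now [0.4478 0.029  0.1179] yaw 91.7 w 0.402 F [ 0.9  0.8 -0.6] t 37.3 tilt [-0.004  0.001 -1.   ] j7 -0.28
txyz cm [0.01 0.12 3.29] wxyz [0.  0.2 0.2] dist rows 0.7883745652568833
```

```bash
python3 -m handwheel '[{"tx":0,"ty":0.1,"tz":1.5,"wx":0,"wy":0,"wz":0,"claw":0.4},{"tx":0,"ty":0.1,"tz":3.3,"wx":0,"wy":0,"wz":0,"claw":0.4},{"tx":0,"ty":0.1,"tz":3.3,"wx":0,"wy":0,"wz":0,"claw":0.4},{"tx":0,"ty":0.1,"tz":3.3,"wx":0,"wy":0,"wz":0,"claw":0},{"tx":0,"ty":0.1,"tz":3.3,"wx":0,"wy":0,"wz":0,"claw":0},{"tx":0,"ty":0.1,"tz":3.3,"wx":0,"wy":0,"wz":0,"claw":0},{"tx":0,"ty":0.1,"tz":3.3,"wx":0,"wy":0,"wz":0,"claw":0},{"tx":0,"ty":0.1,"tz":3.3,"wx":0,"wy":0,"wz":0,"claw":0},{"tx":0,"ty":0.1,"tz":3.3,"wx":0,"wy":0,"wz":0,"claw":0}]' 30
python3 -c "
from h import *
to(.669,.035,.085,91.5)"
```

```text
clock: 38.07
position: [0.45, 0.0289, 0.0858]
ee_rot: [2.184, 2.251, 0.001]
force: [-1.8, -0.7, 8.0]
width: 0.121
now [0.45   0.0289 0.0858] yaw 91.7 w 0.121 F [-1.8 -0.7  8. ] t 38.1 tilt [-0.003  0.004 -1.   ] j7 -0.3
txyz cm [-0.06 21.91  0.17] wxyz [0.2 0.2 0.2] dist rows 5.254391940663388
```

```bash
python3 -m handwheel '[{"tx":0,"ty":0.5,"tz":0,"wx":0,"wy":0,"wz":0,"claw":0},{"tx":0,"ty":1.5,"tz":0,"wx":0,"wy":0,"wz":0,"claw":0},{"tx":0,"ty":2.8,"tz":0,"wx":0,"wy":0,"wz":0,"claw":0},{"tx":0,"ty":4.3,"tz":0,"wx":0,"wy":0,"wz":0,"claw":0},{"tx":0,"ty":5.8,"tz":0,"wx":0,"wy":0,"wz":0,"claw":0},{"tx":0,"ty":7.3,"tz":0,"wx":0,"wy":0,"wz":0,"claw":0},{"tx":0,"ty":8.8,"tz":0,"wx":0,"wy":0,"wz":0,"claw":0},{"tx":0,"ty":10.3,"tz":0,"wx":0,"wy":0,"wz":0,"claw":0},{"tx":0,"ty":11.8,"tz":0,"wx":0,"wy":0,"wz":0,"claw":0},{"tx":0,"ty":13.3,"tz":0,"wx":0,"wy":0,"wz":0,"claw":0},{"tx":0,"ty":14.5,"tz":0,"wx":0,"wy":0,"wz":0,"claw":0},{"tx":0,"ty":15,"tz":0,"wx":0,"wy":0,"wz":0,"claw":0}]'
python3 -c "
from h import *
to(.669,.035,.085,91.5)"
```

```text
clock: 39.07
position: [0.6012, 0.0334, 0.0859]
ee_rot: [2.184, 2.251, 0.002]
force: [-1.1, -0.7, 6.1]
width: 0.116
now [0.6012 0.0334 0.0859] yaw 91.7 w 0.116 F [-1.1 -0.7  6.1] t 39.1 tilt [-0.003  0.004 -1.   ] j7 -0.25
txyz cm [-0.04  6.78  0.12] wxyz [0.3 0.2 0.2] dist rows 1.6263486869513757
```

```bash
python3 -m handwheel '[{"tx":0,"ty":0.5,"tz":0,"wx":0,"wy":0,"wz":0,"claw":0},{"tx":0,"ty":1.5,"tz":0,"wx":0,"wy":0,"wz":0,"claw":0},{"tx":0,"ty":2.8,"tz":0,"wx":0,"wy":0,"wz":0,"claw":0},{"tx":0,"ty":4,"tz":0,"wx":0,"wy":0,"wz":0,"claw":0},{"tx":0,"ty":5,"tz":0,"wx":0,"wy":0,"wz":0,"claw":0},{"tx":0,"ty":5.7,"tz":0,"wx":0,"wy":0,"wz":0,"claw":0},{"tx":0,"ty":6.3,"tz":0,"wx":0,"wy":0,"wz":0,"claw":0},{"tx":0,"ty":6.8,"tz":0,"wx":0,"wy":0,"wz":0,"claw":0},{"tx":0,"ty":7.3,"tz":0,"wx":0,"wy":0,"wz":0,"claw":0},{"tx":0,"ty":7.5,"tz":0,"wx":0,"wy":0,"wz":0,"claw":0},{"tx":0,"ty":7.5,"tz":0,"wx":0,"wy":0,"wz":0,"claw":0}]'
```

```text
clock: 39.98
position: [0.6695, 0.0354, 0.0858]
ee_rot: [-2.186, -2.254, 0.012]
force: [-20.1, -1.3, 21.5]
width: 0.119
```

```bash
python3 -m handwheel '[{"tx":0,"ty":-0.4,"tz":0,"wx":0,"wy":0,"wz":0,"claw":0},{"tx":0,"ty":-0.5,"tz":0,"wx":0,"wy":0,"wz":0,"claw":0.38},{"tx":0,"ty":-0.6,"tz":0,"wx":0,"wy":0,"wz":0,"claw":0.38},{"tx":0,"ty":-0.6,"tz":0,"wx":0,"wy":0,"wz":0,"claw":0.38},{"tx":0,"ty":-0.6,"tz":0,"wx":0,"wy":0,"wz":0,"claw":0.38},{"tx":0,"ty":-0.6,"tz":-2,"wx":0,"wy":0,"wz":0,"claw":0.38},{"tx":0,"ty":-0.6,"tz":-5,"wx":0,"wy":0,"wz":0,"claw":0.38},{"tx":0,"ty":-0.6,"tz":-9,"wx":0,"wy":0,"wz":0,"claw":0.38},{"tx":0,"ty":-0.6,"tz":-13,"wx":0,"wy":0,"wz":0,"claw":0.38},{"tx":0,"ty":-3,"tz":-15,"wx":0,"wy":0,"wz":0,"claw":0.38},{"tx":0,"ty":-3,"tz":-15,"wx":0,"wy":0,"wz":0,"claw":0.38}]'
python3 -m handwheel '[{"tx":-20,"ty":-8,"tz":0,"wx":0,"wy":0,"wz":0,"claw":0.38},{"tx":-20,"ty":-8,"tz":0,"wx":0,"wy":0,"wz":0,"claw":0.38},{"tx":-20,"ty":-8,"tz":0,"wx":0,"wy":0,"wz":0,"claw":0.38},{"tx":-20,"ty":-8,"tz":0,"wx":0,"wy":0,"wz":0,"claw":0.38},{"tx":-20,"ty":-8,"tz":0,"wx":0,"wy":0,"wz":0,"claw":0.38},{"tx":-20,"ty":-8,"tz":0,"wx":0,"wy":0,"wz":0,"claw":0.38},{"tx":-20,"ty":-8,"tz":0,"wx":0,"wy":0,"wz":0,"claw":0.38},{"tx":-20,"ty":-8,"tz":0,"wx":0,"wy":0,"wz":0,"claw":0.38},{"tx":-20,"ty":-8,"tz":0,"wx":0,"wy":0,"wz":0,"claw":0.38}]'
python3 - <<'E'
from h import *
p,d=vision.get_image('top'); P=pts('top',d)
cv2.imwrite('pics/t9.png',cv2.resize(p[40:300,50:400],None,fx=2.2,fy=2.2,interpolation=cv2.INTER_CUBIC))
for u in (195,205,215,222):
    c=P[155:175,u]; c=c[(c[:,2]>.07)&(c[:,2]<.1)]; print(u,c[:,0].round(4))
to(.45,0,.2)
p,d=vision.get_image('scene');cv2.imwrite('pics/s9.png',p)
E
```

```text
clock: 40.9
position: [0.6443, 0.0361, 0.2413]
ee_rot: [2.181, 2.25, 0.009]
force: [0.7, 0.7, 0.2]
width: 0.378
clock: 41.65
position: [0.5705, -0.1655, 0.2354]
ee_rot: [2.183, 2.255, 0.0]
force: [-0.5, 0.6, 0.0]
width: 0.377
195 [0.6859 0.6835 0.6786 0.6754 0.6713 0.669  0.6646 0.6623]
205 [0.6712 0.6689 0.6654 0.6619]
215 [0.672  0.6681 0.6651 0.6621]
222 [0.6719 0.6686 0.665  0.6622]
now [ 0.5707 -0.1652  0.2355] yaw 91.9 w 0.378 F [-0.1 -0.1  0.1] t 41.7 tilt [-0.002  0.003 -1.   ] j7 0.16
txyz cm [ 16.92 -11.52   3.48] wxyz 0 dist rows 4.979114854381687
```

View pics/t9.png

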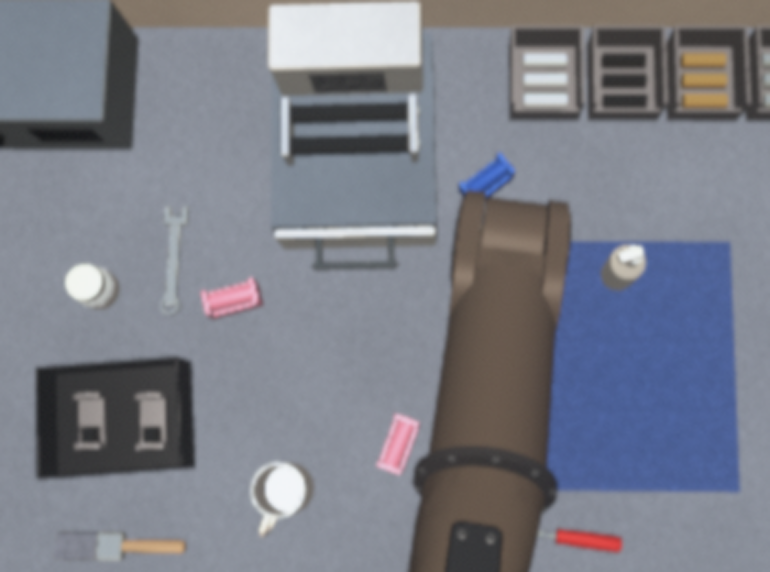

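View pics/s9.png

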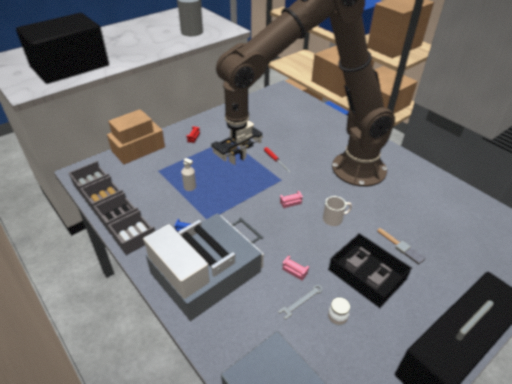

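```bash
python3 -c "
from cell import arm
print(arm.sign_off())"
```

```text
the job is handed in; nothing more can be done
None
```

The job is handed in at about 42 s of the 208 s allowed; the hand-in gives no verdict, so what follows rests on my own checks.

**What I did:** I pulled the drawer out to its stop, which showed as a 26 N pull with no further travel. I laid the four good cartridges in it and the two with snapped rollers in the scrap bin. Then I pushed the drawer home, let go and moved the arm clear.

**Last checks:**
- **Drawer:** it came against its home stop at 20 N. The gripper travelled 0.2205 m from one stop to the other. Rough handle readings from the camera give about 0.217 m, about 3 mm less, which is still within the 6 mm tolerance.
- **Cartridges:** the last pictures show both rejects lying flat in the bin and none left on the bench. All four good ones were in the drawer in the last view before closing; with it shut they can't be seen.
- **Disturbance:** one good cartridge moved a few centimetres inside the drawer while the arm was elsewhere. It stayed inside, so I left it.
- **Bystanders:** the bottle, jar, mug and wrench look upright and undisturbed, and so does the screwdriver, though the arm hid part of it in the top view. I judged this by eye and did not measure it. I did not touch the blue, pink or red look-alikes.

One grasp was too high at first, so I re-gripped it before lifting.

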